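# Flip the slide carrier and hold the filter knob at the third click

### The arm

A 6-joint arm with a two-finger parallel gripper is mounted at the origin on the work surface. World frame = base frame: x ahead of the robot, y to its left, z up, the work surface at z = 0. Lengths are in m, angles in degrees, forces in N, time in s.
With the tool pointing down it reaches from about 0.325 to 1 m from the base axis. Payload 5.1 kg.
Tool frame: the origin (TCP) lies at the very end of the fingers, on their centre line; the grasp point (between the pads) lies 19 mm behind it (env.grip_point_offset is the distance from the TCP to the grasp point, in m); y points along the fingers, z is the direction in which the jaws open and shut, and the axes are right-handed (so a half turn about y gives the same grasp; the last joint's range is limited). The gripper opens to 85 mm and grips with 20 to 120 N. Pads are 22 mm wide; open, the fingers measure 114 mm over their backs; the gripper's body (76 mm by 85 mm) begins 54 mm behind the grasp point. The pads swing forward as they close: fully open they stand 13 mm farther back than shut.
Start: joints at [66.715, 7.093, 94.555, -0, 78.352, -4.733], TCP at [0.207, 0.616, 0.205] pointing down, gripper open.
Joint ranges: [-149.61, 149.61], [-58.7, 133.49], [1.44, 155.28], [-77.14, 257.14], [18.33, 153.61], [-166.67, 166.67]. Speed limits (degrees/s): [147.25, 147.25, 180, 180, 180, 180].

### API

Orientations are given as a 3x3 rotation matrix whose columns are the frame's x, y, z axes.
In Python, from rig import env gives the robot as it stands. The module is installed in compiled form; this text tells all that it offers.
- The arm moves only by the tool arm_command, never from a script. Its argument "commands" is a list of rows, each a list of 2 entries, a list of its own where there are three numbers: the shift along the tool's x, y, z in units of 40 mm (1.0 is 40 mm), then the turn, a rotation vector about the tool's x, y, z in units of 8 degrees (1.0 is 8 degrees). A call has 1 to 5 rows; each row shifts and turns the pose as measured when the row begins, along the tool's axes as they then stand; what a row does not reach is not made up. A row lasts 1/10 s, in which the tool goes at most 50 mm and 8.59 degrees, less where a joint would pass 70% of its speed; a pose out of reach is approached as far as the arm can. A call is refused whole if a number of a shift passes 1 or a number of a turn 1, either way. A call with a gripper value outside its range is refused whole. "hand" is the finger opening in mm, from 0 to 85.4, set as the call begins (left out, the last holds). The fingers move at their own pace and stop on an object; "grip_force" is the grip in N (left out, the last holds). Time passes only in rows, so rows that do not move let the fingers close. It gives the time, the measured TCP pose, the force and the opening at its end, in the units of the state.
- env.read_state(): the state, without advancing time (a new reading comes with each control period).
- env.camera(name): name is "scene" or "side" or "wrist"; returns the picture (480x640x3 uint8, red, green, blue); there is no depth.
- env.camera_model(name): a dict with "intrinsics" (3x3 intrinsics, pixels), "R" (3x3) and "t" (3): a world point X has camera coordinates R X + t. Camera axes: x right, y down, z forward; pixel columns grow to the right and rows downward; lengths in m; the calibration is good to about 2 mm. The wrist camera is an equidistant fisheye: a pixel r from the principal point sees the ray r / f radians off the axis. A picture is of the moment at which its call begins: read the wrist's pose just before it. camera_model takes no time and is no camera call; for the wrist camera it gives the pose at the moment of the call.
- env.sign_off(): hands the job in, once; it reports no verdict.
The state is a dict: "t": time; "joint_pos": joint angles; "joint_vel": joint speeds; "tau": joint torques, N m; "tcp_pos": TCP position; "ee_rot": TCP orientation; "force": force on the tool from outside, world axes, zero at the start; "moment": the same for the moment, N m; "finger_gap": opening from 0.0 (shut) to 1.0 (fully open).
Only numpy, scipy, OpenCV 4.12 (cv2) and the standard library are available. Lean on these libraries where they do the work, as an engineer would, in place of code of your own. Each camera call takes 0.05 s, during which the arm holds its last target.

### The job

On the microscope, flip the hinged slide carrier right over, away from the robot side, until it lies flat on the other half of the stage with its blue specimen face down, and let go of it. Then turn the spring-return filter knob on the lamp box clockwise (seen from above), counting the clicks, to the third click and at no time on to the fourth. Finish while still gripping the knob there, so that it cannot spring back; leave the other things on the bench where they stand.

Things in the scene. Friction and masses are not known exactly. Their poses are not given: they have to be found in the camera images.
- microscope: white inverted microscope, fixed. Origin on the bench under the middle of the hinge line; x points from robot side to far side, y along the hinge. Black stage plate 112 (x) by 150 (y) mm centred on it, top 125 mm up. Eyepiece head (0.19 m high) and lamp pillar (0.21 m high) stand 145 mm and more along +x; a foot 30 mm high spans x -90 to +210 mm
- carrier_hinge (a point): middle of the carrier's hinge line, 131 mm above the bench and 6 mm above the stage; its axes are the microscope's, the hinge runs along y
- carrier_grip (a point): middle of the carrier's orange grip, a lying cylinder 14 mm thick, 22 mm long along the hinge direction, on a 10 mm wide arm, 84 mm from the hinge line. It overhangs the stage edge with 90 mm of air under it on both sides; pinched on its flat ends from above it can turn between the fingers as it is carried round. Axes: the microscope's at joint 0, turning with the carrier
- carrier (a joint): slide carrier: aluminium frame 92 mm wide, 8 thick, reaching 52 mm from the hinge, then arm and grip; 0.1 kg. 0: flat towards the robot (microscope -x), blue specimen face up; swings upward, pi/2 upright; pi (stop): flat on the +x half, white back up. Stiff hinge (0.06 N m friction): stays where left. Starts between 0 and 0.5 rad
- lamp_box: grey lamp box 130 (x) by 110 (y) by 75 mm high, fixed to the bench, origin under its centre; the knob stands upright on the centre of its top. A red dot beside the knob marks its rest place, five white dots at 24 degree steps mark clicks 1 to 5
- selector_grip (a point): on the knob's upright axis at gripping height, 110 mm above the bench. The knob is a blue bar 46 mm long, 14 mm wide, its top 10 mm above this point, standing on a black disc of radius 26 mm whose top is 24 mm below it. The bar runs along this point's x axis, white pointer line towards -x; y is across the bar; the axes turn with the knob
- selector (a joint): knob angle, growing clockwise from above; 0: at rest (pointer at the red dot, start). Clicks every 24 degrees: 0.419, 0.838, 1.257 (third), 1.676, 2.094 rad; end 2.2. A spring turns it back, 0.07 N m at 0, 0.10 at the third; clicks add a ripple of +-0.05, resisting most 6 degrees past each click place, snapping over midway between two. Let go, it runs back to 0
- petri_dish: bystander: covered petri dish, 63 mm across, 14 mm high, near the lamp box's robot side; origin under its centre
- vial: bystander: small capped vial, 26 mm across, about 45 mm high, beside the microscope's -y side; origin under its centre
- reagent_bottle: bystander: amber bottle with blue cap, 66 mm across, 130 mm high; origin under its centre
- beaker: bystander: empty glass beaker, 70 mm across, 90 mm high; origin under its centre
- slide_box: bystander: blue and white slide box 100 by 85 by 35 mm; origin under its centre
- wash_jar: bystander: amber jar with white lid, 60 mm across, 80 mm high; origin under its centre
- timer: bystander: white bench timer 50 by 65 by 20 mm; origin under its centre
There are look-alikes about, which are no part of the job. There is more than one size of the lamp_box; the one meant has the size given above.

How it is judged:
By the outcome, as a careful person would: the job done as asked, in the order asked, and still so for the second after the job is handed in, while the arm keeps its last pose, push and grip.
It also fails if it takes over 61 s, if anything falls off the work surface, if the arm or the gripper's body presses on something with over 40 N, if the wrist force passes 120 N, or if a joint passes its speed limit or range.

## Working session

There is one attempt and no reset: what is moved stays moved. The work goes in short steps, Python scripts to look and compute and a tool call to move; the robot and the scene stay as the last step left them, time stands still between calls to the robot, and variables do not carry over. Pictures are saved under pics/ and viewed, and the job is handed in when it is done.

Besides the shell and the picture viewer there is one more tool, called after "Call:" in YAML: its name, and indented under it one key for each argument. arm_command: Moves the arm, as the interface text tells. Its arguments: {"type":"object","properties":{"commands":{"type":"array","items":{"type":"array"}},"hand":{"type":"number"},"grip_force":{"type":"number"}},"required":["commands"]}

```bash
mkdir -p pics
python3 - <<'E'
from rig import env
import cv2,numpy as np
for n in ["scene","side","wrist"]:
    m=env.camera_model(n); im=env.camera(n)
    cv2.imwrite(f"pics/{n}0.png",im[:,:,::-1]); print(n,np.round(m["intrinsics"],1).tolist(),np.round(m["R"],3).tolist(),np.round(m["t"],3).tolist())
s=env.read_state(); print(s); print(env.grip_point_offset)
E
```

```text
scene [[516.5, 0.0, 325.6], [0.0, 516.5, 239.4], [0.0, 0.0, 1.0]] [[-0.356, 0.934, -0.014], [0.729, 0.268, -0.629], [-0.584, -0.234, -0.777]] [0.165, -0.257, 1.532]
side [[486.7, 0.0, 313.4], [0.0, 486.7, 233.4], [0.0, 0.0, 1.0]] [[0.891, -0.454, 0.017], [-0.344, -0.698, -0.628], [0.297, 0.553, -0.778]] [-0.4, 0.239, 1.384]
wrist [[371.6, 0.0, 314.6], [0.0, 371.6, 238.5], [0.0, 0.0, 1.0]] [[0.318, 0.948, -0.001], [0.904, -0.303, 0.303], [0.287, -0.097, -0.953]] [-0.65, -0.04, 0.38]
{'t': 0.15, 'joint_pos': array([ 6.67163043e+01,  7.12509454e+00,  9.46151076e+01,  1.09230019e-04,
        7.83522968e+01, -4.73169360e+00]), 'joint_vel': array([-0.09543087, -0.08478758, -0.2985955 ,  0.08071166, -0.08532909,
        0.14582093]), 'tau': array([-4.07220011e-05, -4.24231911e+01, -3.66010666e+01, -9.85989300e-05,
        4.75913286e-03, -1.59799964e-05]), 'tcp_pos': array([0.20662167, 0.61574629, 0.20404371]), 'ee_rot': array([[ 9.48035110e-01, -6.39865835e-04,  3.18165083e-01],
       [-3.18165698e-01, -1.48219280e-03,  9.48033961e-01],
       [-1.35032545e-04, -9.99998697e-01, -1.60875418e-03]]), 'force': array([ 0.29720977, -0.73780717, -0.01534363]), 'moment': array([ 0.01450868,  0.00852097, -0.02156741]), 'finger_gap': 1.0013565693288915}
0.0187
```

View pics/scene0.png

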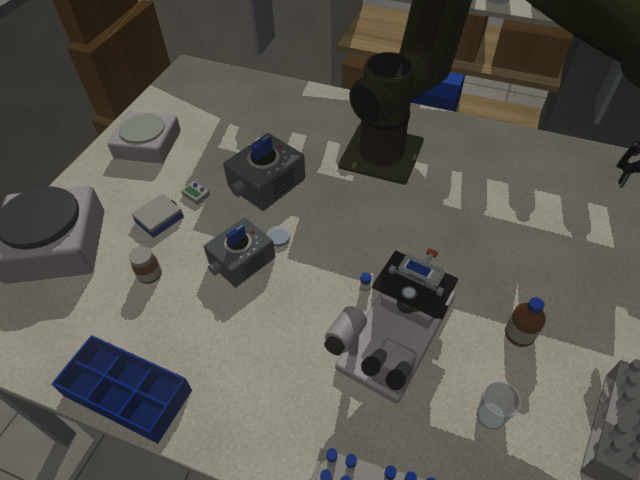

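View pics/side0.png

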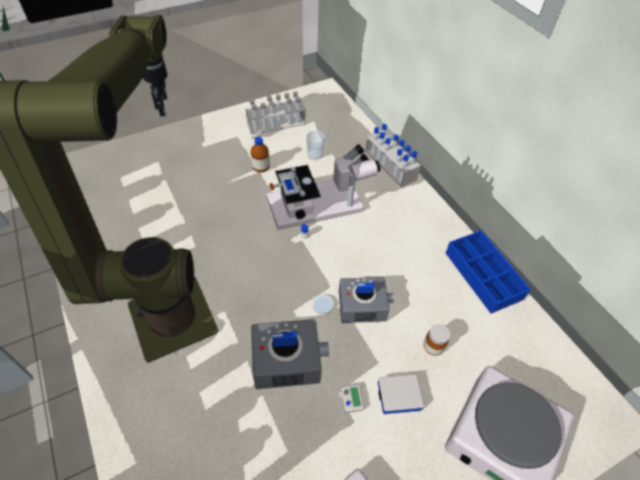

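View pics/wrist0.png

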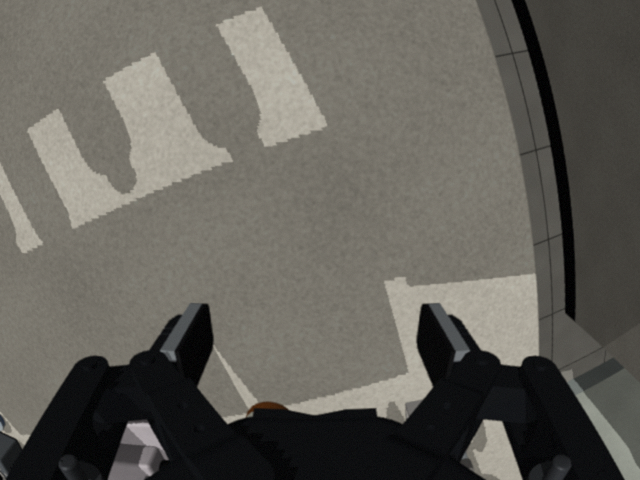

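The scene and side views show the microscope (scene 415,290; side 298,190) and two lamp boxes (scene 240,250 next to the dish, and 265,170). I'll enlarge both.

Run:
```python
import cv2,numpy as np
a=cv2.imread("pics/scene0.png");b=cv2.imread("pics/side0.png")
def c(im,x,y,w,h,s,n): cv2.imwrite(n,cv2.resize(im[y:y+h,x:x+w],None,fx=s,fy=s,interpolation=cv2.INTER_CUBIC))
c(a,330,240,140,110,5,"pics/z1.png")
c(b,255,155,140,80,5,"pics/z2.png")
c(a,195,130,120,160,3.7,"pics/z3.png")
c(b,240,265,160,130,4.5,"pics/z4.png")
```

```text
(no output)
```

View pics/z1.png

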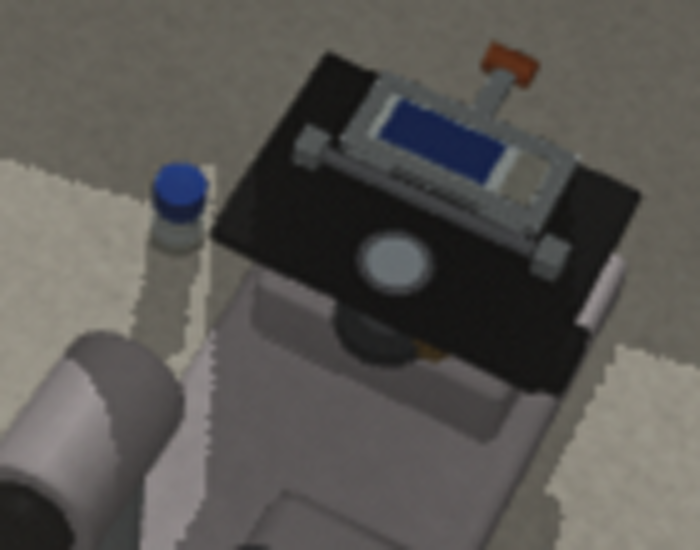

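View pics/z2.png

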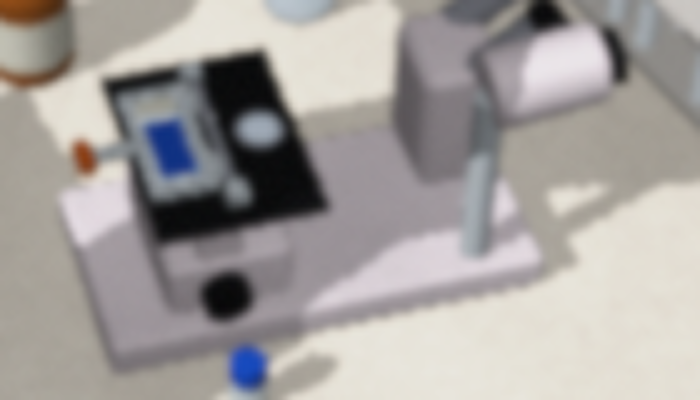

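View pics/z3.png

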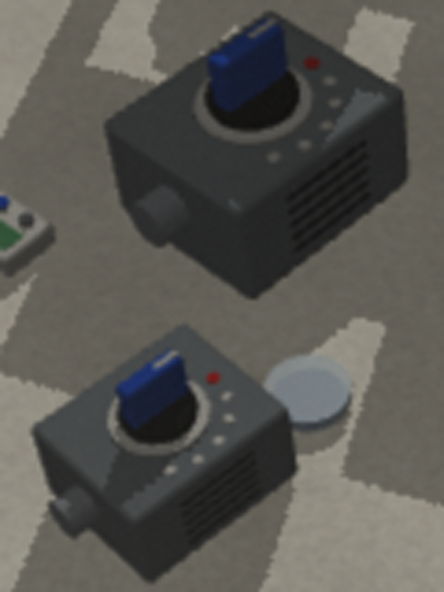

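View pics/z4.png

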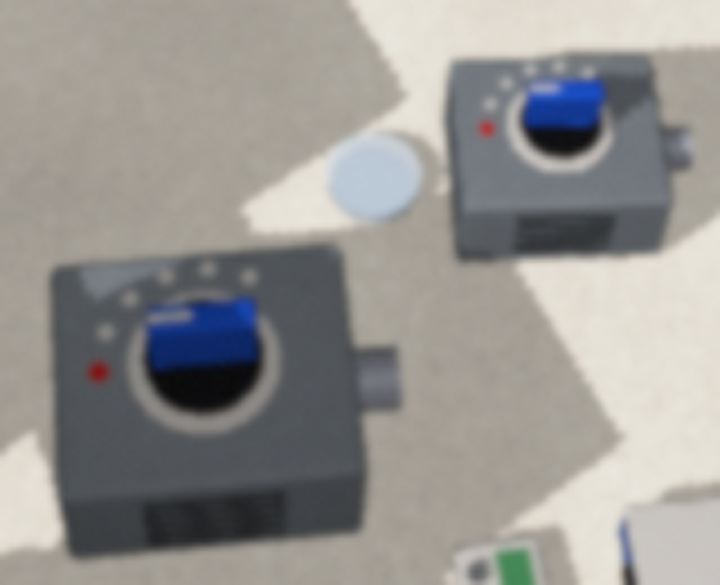

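```bash
cat > h.py <<'E'
import numpy as np,cv2
from rig import env
def ray(n,p,m=None):
    m=m or env.camera_model(n);K=m["intrinsics"];R=m["R"];t=m["t"]
    if n=="wrist":
        d=np.array([p[0]-K[0,2],p[1]-K[1,2]]);r=np.hypot(*d);th=r/K[0,0]
        v=np.array([*(d/max(r,1e-9)*np.sin(th)),np.cos(th)])
    else: v=np.linalg.solve(K,[p[0],p[1],1])
    v=v/np.linalg.norm(v); return -R.T@t, R.T@v
def plane(n,p,z,m=None):
    o,d=ray(n,p,m); return o+d*(z-o[2])/d[2]
def proj(n,X,m=None):
    m=m or env.camera_model(n);K=m["intrinsics"];c=m["R"]@np.asarray(X)+m["t"]
    if n=="wrist":
        r=np.hypot(c[0],c[1]);th=np.arctan2(r,c[2]);return np.array([K[0,2]+K[0,0]*th*c[0]/r,K[1,2]+K[0,0]*th*c[1]/r])
    q=K@c;return q[:2]/q[2]
def tri(rays):
    A=0;b=0
    for o,d in rays:
        P=np.eye(3)-np.outer(d,d);A=A+P;b=b+P@o
    x=np.linalg.solve(A,b);return x,[np.linalg.norm((np.eye(3)-np.outer(d,d))@(x-o)) for o,d in rays]
E
python3 - <<'E'
from h import *
z1=lambda u,v:(330+u/5,240+v/5); z2=lambda u,v:(255+u/5,155+v/5)
z3=lambda u,v:(195+u/3.7,130+v/3.7); z4=lambda u,v:(240+u/4.5,265+v/4.5)
np.set_printoptions(precision=4,suppress=True)
for nm,z,pts in [("small",.075,[(35,432),(184,325),(290,410),(133,520)]),("big",.075,[(106,122),(270,12),(405,95),(240,210)]),("big",.1,[(106,122),(270,12),(405,95),(240,210)])]:
    P=[plane("scene",z3(*p),z) for p in pts]; print(nm,np.mean(P,0)); print([round(np.linalg.norm(P[i]-P[i-1]),4) for i in range(4)]); print(np.array(P))
print("side")
P=[plane("side",z4(*p),.075) for p in [(450,62),(648,55),(672,203),(460,208)]];print([round(np.linalg.norm(P[i]-P[i-1]),4) for i in range(4)],np.mean(P,0));print(np.array(P))
print("stage")
S=[plane("scene",z1(*p),.125) for p in [(328,52),(640,193),(555,393),(213,235)]];print(np.array(S),np.mean(S,0))
P=[plane("side",z2(*p),.125) for p in [(105,80),(263,50),(328,208),(158,240)]];print(np.array(P),np.mean(P,0))
print(tri([ray("scene",z1(510,63)),ray("side",z2(85,157))]))
print(tri([ray("scene",z1(313,147)),ray("side",z2(238,190))]),tri([ray("scene",z1(550,257)),ray("side",z2(190,75))]))
E
```

```text
small [ 0.5053 -0.2048  0.075 ]
[np.float64(0.0994), np.float64(0.1249), np.float64(0.1057), np.float64(0.1254)]
[[ 0.5422 -0.2762  0.075 ]
 [ 0.4273 -0.2274  0.075 ]
 [ 0.4694 -0.1305  0.075 ]
 [ 0.5822 -0.1852  0.075 ]]
big [ 0.2161 -0.2734  0.075 ]
[np.float64(0.1404), np.float64(0.1662), np.float64(0.1444), np.float64(0.1635)]
[[ 0.2682 -0.3705  0.075 ]
 [ 0.1136 -0.3095  0.075 ]
 [ 0.1661 -0.175   0.075 ]
 [ 0.3166 -0.2386  0.075 ]]
big [ 0.2403 -0.2591  0.1   ]
[np.float64(0.1367), np.float64(0.1619), np.float64(0.1406), np.float64(0.1592)]
[[ 0.2911 -0.3536  0.1   ]
 [ 0.1405 -0.2943  0.1   ]
 [ 0.1916 -0.1632  0.1   ]
 [ 0.3382 -0.2253  0.1   ]]
side
[np.float64(0.1052), np.float64(0.1264), np.float64(0.1073), np.float64(0.1287)] [ 0.498  -0.2123  0.075 ]
[[ 0.4628 -0.1385  0.075 ]
 [ 0.5783 -0.1898  0.075 ]
 [ 0.5339 -0.2875  0.075 ]
 [ 0.4172 -0.2333  0.075 ]]
stage
[[0.4358 0.1564 0.125 ]
 [0.4631 0.301  0.125 ]
 [0.5709 0.2891 0.125 ]
 [0.5461 0.1381 0.125 ]] [0.504  0.2211 0.125 ]
[[0.4604 0.2942 0.125 ]
 [0.5657 0.2744 0.125 ]
 [0.5383 0.1289 0.125 ]
 [0.4317 0.1511 0.125 ]] [0.499  0.2122 0.125 ]
(array([0.4184, 0.2328, 0.1294]), [np.float64(0.0008398509485199138), np.float64(0.0008398509485200903)])
(array([0.4922, 0.1645, 0.1297]), [np.float64(0.0010439688807673466), np.float64(0.0010439688807673659)]) (array([0.5106, 0.2721, 0.1279]), [np.float64(0.000707495357542969), np.float64(0.0007074953575428096)])
```

The smaller box beside the dish measures about 128 × 106 mm, so it is the one meant. The carrier lies nearly at 0 with its grip near (0.418, 0.233). I'll write a planner that prints rows in tool units, then move to a look pose above the grip.

```bash
cat >> h.py <<'E'
from scipy.spatial.transform import Rotation as Ro
np.set_printoptions(precision=4,suppress=True)
def pose():
    s=env.read_state();return s["tcp_pos"],s["ee_rot"],s
def Rdown(yaw_x):  # tool y down, tool x horizontal at world heading yaw_x (deg); z = x cross y
    a=np.radians(yaw_x);x=np.array([np.cos(a),np.sin(a),0]);y=np.array([0,0,-1.]);return np.c_[x,y,np.cross(x,y)]
def rows(way,start=None):
    p,R,_=pose()
    if start: p,R=start
    for q,Q in way:
        sh=R.T@(np.asarray(q)-p)/.04; w=np.degrees((Ro.from_matrix(R).inv()*Ro.from_matrix(Q)).as_rotvec())/8
        print([np.round(sh,2).tolist(),np.round(w,2).tolist()]); p,R=np.asarray(q),Q
def line(q,Q,n):
    p,R,_=pose(); rv=(Ro.from_matrix(R).inv()*Ro.from_matrix(Q)).as_rotvec()
    rows([(p+(np.asarray(q)-p)*k/n,R@Ro.from_rotvec(rv*k/n).as_matrix()) for k in range(1,n+1)])
E
python3 - <<'E'
from h import *
print(Rdown(-9.7))
line([.40,.236,.225],Rdown(-9.7),12)
E
```

```text
[[ 0.9857  0.      0.1685]
 [-0.1685  0.      0.9857]
 [ 0.     -1.      0.    ]]
[[0.63, -0.04, -0.62], [0.0, -0.09, -0.0]]
[[0.63, -0.04, -0.63], [0.0, -0.09, -0.0]]
[[0.62, -0.04, -0.64], [0.0, -0.09, -0.0]]
[[0.61, -0.04, -0.65], [0.0, -0.09, -0.0]]
[[0.6, -0.04, -0.65], [0.0, -0.09, -0.0]]
[[0.59, -0.04, -0.66], [0.0, -0.09, -0.0]]
[[0.58, -0.04, -0.67], [0.0, -0.09, -0.0]]
[[0.58, -0.04, -0.68], [0.0, -0.09, -0.0]]
[[0.57, -0.04, -0.68], [0.0, -0.09, -0.0]]
[[0.56, -0.04, -0.69], [0.0, -0.09, -0.0]]
[[0.55, -0.04, -0.7], [0.0, -0.09, -0.0]]
[[0.54, -0.04, -0.71], [0.0, -0.09, -0.0]]
```

Call:
arm_command:
  commands:
    - [[0.63,-0.04,-0.62],[0,-0.09,0]]
    - [[0.63,-0.04,-0.63],[0,-0.09,0]]
    - [[0.62,-0.04,-0.64],[0,-0.09,0]]
    - [[0.61,-0.04,-0.65],[0,-0.09,0]]
    - [[0.6,-0.04,-0.65],[0,-0.09,0]]
  hand: 50
  grip_force: 20

```text
t: 0.65
tcp_pos: [0.2871, 0.4543, 0.2089]
ee_rot: [[0.969, -0.003, 0.249], [-0.249, -0.005, 0.969], [-0.002, -1.0, -0.006]]
force: [0.6, -0.1, 0.4]
finger_gap: 0.582
```

Call:
arm_command:
  commands:
    - [[0.59,-0.04,-0.66],[0,-0.09,0]]
    - [[0.58,-0.04,-0.67],[0,-0.09,0]]
    - [[0.58,-0.04,-0.68],[0,-0.09,0]]
    - [[0.57,-0.04,-0.68],[0,-0.09,0]]
    - [[0.56,-0.04,-0.69],[0,-0.09,0]]

```text
t: 1.15
tcp_pos: [0.3705, 0.2894, 0.2162]
ee_rot: [[0.983, -0.004, 0.183], [-0.183, -0.007, 0.983], [-0.003, -1.0, -0.007]]
force: [-0.0, 0.1, -0.8]
finger_gap: 0.587
```

Rows land almost fully. Two more rows finish the approach.

Run:
```python
from h import *
line([.40,.236,.225],Rdown(-9.7),3)
```

```text
[[0.32, -0.07, -0.39], [0.02, -0.04, -0.01]]
[[0.32, -0.07, -0.39], [0.02, -0.04, -0.01]]
[[0.32, -0.07, -0.4], [0.02, -0.04, -0.01]]
```

Call:
arm_command:
  commands:
    - [[0.32,-0.07,-0.39],[0.02,-0.04,-0.01]]
    - [[0.32,-0.07,-0.39],[0.02,-0.04,-0.01]]
    - [[0.32,-0.07,-0.4],[0.02,-0.04,-0.01]]
    - [[0,0,0],[0,0,0]]

```text
t: 1.55
tcp_pos: [0.4015, 0.2301, 0.2242]
ee_rot: [[0.985, 0.001, 0.172], [-0.172, -0.0, 0.985], [0.001, -1.0, 0.0]]
force: [-0.0, 0.3, 0.4]
finger_gap: 0.582
```

Run:
```python
from h import *
m=env.camera_model("wrist");im=env.camera("wrist");cv2.imwrite("pics/w1.png",im[:,:,::-1]);np.save("w1.npy",[m["R"].tolist()+[list(m["t"])]])
print(pose()[:2])
print(proj("wrist",[.4184,.2328,.131],m))
```

```text
(array([0.401 , 0.2308, 0.2239]), array([[ 0.9852,  0.0005,  0.1712],
       [-0.1712,  0.0002,  0.9852],
       [ 0.0004, -1.    ,  0.0003]]))
[321.0405 250.8113]
```

View pics/w1.png

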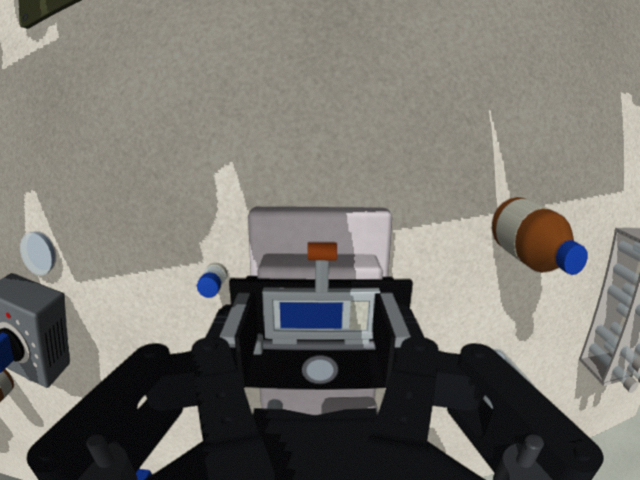

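The wrist view shows the orange grip at about (322, 251); I predicted (321, 251), so the triangulation agrees. The carrier is flat towards the robot with its blue face up. Next I check the stage edge heading.

Run:
```python
from h import *
m=env.camera_model("wrist");im=cv2.imread("pics/w1.png")
h=cv2.cvtColor(im,cv2.COLOR_BGR2HSV)
mk=((h[...,0]<15)&(h[...,1]>150)&(h[...,2]>80)).astype(np.uint8);mk[:,400:]=0
n,l,st,c=cv2.connectedComponentsWithStats(mk);i=1+np.argmax(st[1:,4]);print(st[i],c[i])
x,y,w,hh=st[i][:4]
print("grip",plane("wrist",c[i],.134,m), [plane("wrist",q,.138,m) for q in [(x,y+hh/2),(x+w,y+hh/2)]])
a=plane("wrist",(231,279.5),.125,m);b=plane("wrist",(411,280.5),.125,m);print(a,b,np.linalg.norm(a-b),np.degrees(np.arctan2(*(a-b)[[0,1]])), (a+b)/2)
cv2.imwrite("pics/w1z.png",cv2.resize(im[200:400,210:430],None,fx=3,fy=3,interpolation=cv2.INTER_CUBIC))
```

```text
[308 243  29  17 481] [321.7713 251.1351]
grip [0.4169 0.2342 0.134 ] [array([0.4141, 0.2244, 0.138 ]), array([0.4177, 0.2453, 0.138 ])]
[0.4317 0.1581 0.125 ] [0.4577 0.301  0.125 ] 0.1452249999933711 -169.70419206909864 [0.4447 0.2296 0.125 ]
```

View pics/w1z.png

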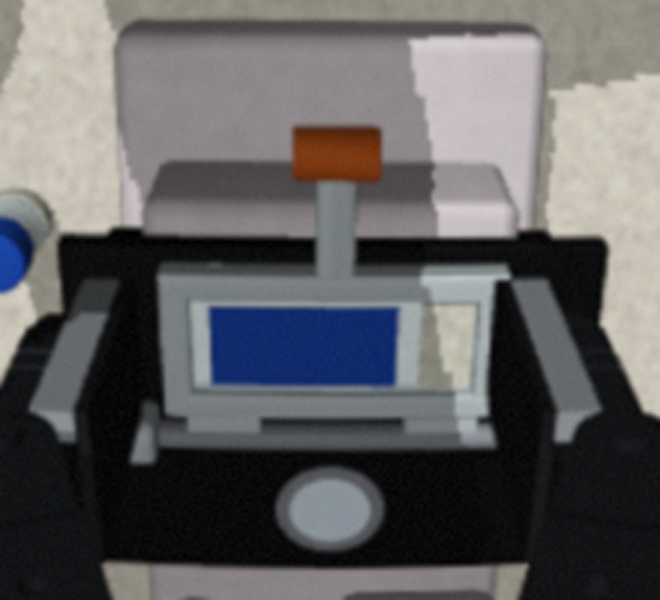

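Run:
```python
from h import *
line([.4175,.2338,.110],Rdown(-10),5)
```

```text
[[0.08, 0.57, 0.03], [-0.0, 0.0, 0.0]]
[[0.08, 0.57, 0.03], [-0.0, 0.0, 0.0]]
[[0.08, 0.57, 0.03], [-0.0, 0.0, 0.0]]
[[0.08, 0.57, 0.03], [-0.0, 0.0, 0.0]]
[[0.08, 0.57, 0.03], [-0.0, 0.0, 0.0]]
```

Call:
arm_command:
  commands:
    - [[0.14,0.47,0.05],[0,0,0]]
    - [[0.14,0.57,0.05],[0,0,0]]
    - [[0.12,0.57,0.05],[0,0,0]]
    - [[0,0.57,0],[0,0,0]]

```text
t: 2.0
tcp_pos: [0.4195, 0.2383, 0.1381]
ee_rot: [[0.985, 0.008, 0.17], [-0.17, 0.006, 0.985], [0.007, -1.0, 0.007]]
force: [-0.1, 0.4, 0.4]
finger_gap: 0.584
```

Run:
```python
from h import *
line([.4175,.2338,.110],Rdown(-10),1)
im=env.camera("wrist");cv2.imwrite("pics/w2.png",im[:,:,::-1])
```

```text
[[-0.04, 0.7, -0.12], [-0.05, 0.03, 0.05]]
```

View pics/w2.png

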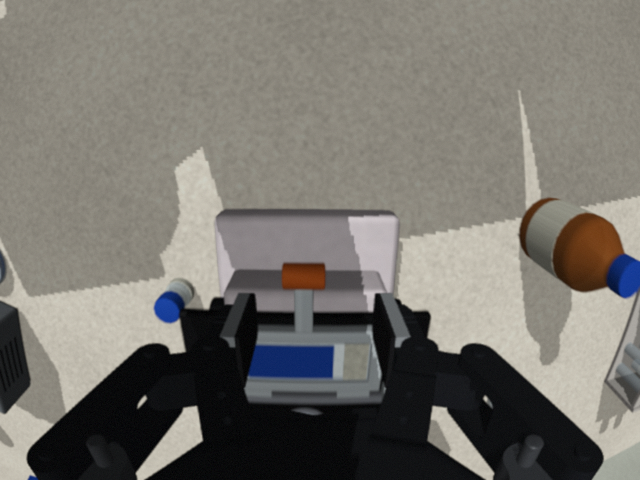

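The grip (303, 276) sits slightly left of the jaw centre (about 314), which matches the 4 mm pose error. I correct that and go down.

Call:
arm_command:
  commands:
    - [[-0.02,0.4,-0.1],[-0.05,0.03,0.05]]
    - [[-0.02,0.3,-0.02],[0,0,0]]
    - [[0,0,0],[0,0,0]]

```text
t: 2.35
tcp_pos: [0.412, 0.2335, 0.1025]
ee_rot: [[0.985, -0.011, 0.172], [-0.172, -0.004, 0.985], [-0.01, -1.0, -0.006]]
force: [0.6, -0.2, 0.1]
finger_gap: 0.588
```

Run:
```python
from h import *
line([.4175,.2338,.110],Rdown(-10),1)
```

```text
[[0.13, -0.19, 0.03], [0.04, 0.01, -0.07]]
```

Call:
arm_command:
  commands:
    - [[0.1,-0.18,0.02],[0.03,0.01,-0.06]]
    - [[0,0,0],[0,0,0]]

```text
t: 2.55
tcp_pos: [0.417, 0.2342, 0.1112]
ee_rot: [[0.985, -0.0, 0.173], [-0.173, -0.001, 0.985], [-0.0, -1.0, -0.001]]
force: [0.8, 0.6, 0.6]
finger_gap: 0.588
```

Call:
arm_command:
  commands:
    - [[0,0,0],[0,0,0]]
    - [[0,0,0],[0,0,0]]
    - [[0,0,0],[0,0,0]]
    - [[0,0,0],[0,0,0]]
    - [[0,0,0],[0,0,0]]
  hand: 10
  grip_force: 25

```text
t: 3.05
tcp_pos: [0.4192, 0.2349, 0.1147]
ee_rot: [[0.985, 0.006, 0.173], [-0.173, 0.002, 0.985], [0.005, -1.0, 0.003]]
force: [-0.5, -0.6, 0.4]
finger_gap: 0.117
```

Run:
```python
from h import *
line([.4175,.2338,.110],Rdown(-10),1); p,R,s=pose();print(p,s["force"],s["finger_gap"]*85.4)
im=env.camera("wrist");cv2.imwrite("pics/w3.png",im[:,:,::-1])
```

```text
[[-0.04, 0.12, -0.04], [-0.02, 0.0, 0.04]]
[0.4192 0.2349 0.1147] [-0.4593 -0.5591  0.3836] 9.9714487994825
```

View pics/w3.png

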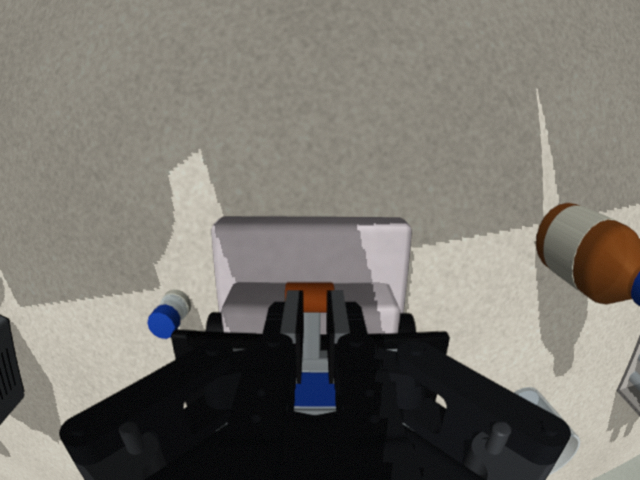

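The fingers closed to the commanded 10 mm, so they hold the narrow arm or nothing. They sit behind the orange grip (309, 296). I re-triangulate the grip from all the pictures, this time without assuming its height.

Run:
```python
from h import *
def oc(im,roi):
    h=cv2.cvtColor(im,cv2.COLOR_BGR2HSV);mk=((h[...,0]<15)&(h[...,1]>150)&(h[...,2]>60)).astype(np.uint8)
    z=np.zeros_like(mk);x,y,w,k=roi;z[y:y+k,x:x+w]=mk[y:y+k,x:x+w];n,l,st,c=cv2.connectedComponentsWithStats(z);i=1+np.argmax(st[1:,4]);print(st[i],c[i]);return c[i]
m3=env.camera_model("wrist");c3=oc(cv2.imread("pics/w3.png"),(250,220,120,120))
W=np.load("w1.npy")[0];m1={"intrinsics":m3["intrinsics"],"R":W[:3],"t":W[3]}
c1=oc(cv2.imread("pics/w1.png"),(290,220,60,60))
cs=oc(cv2.imread("pics/scene0.png"),(410,240,40,30));cd=oc(cv2.imread("pics/side0.png"),(262,175,22,25))
r=[ray("wrist",c1,m1),ray("wrist",c3,m3),ray("scene",cs),ray("side",cd)]
print(tri(r),tri(r[:2]),tri(r[2:]),tri([r[0]]+r[2:]))
p,R,s=pose();print(p,R@np.array([0,0,1]),(-m3["R"].T@m3["t"]))
```

```text
[285 283  49  29 866] [312.2333 294.851 ]
[308 243  29  17 485] [321.8268 251.068 ]
[427 249  10   8  39] [431.6667 252.0256]
[270 184   3   5   9] [271.3333 185.8889]
(array([0.4178, 0.2335, 0.1311]), [np.float64(0.0008169570365753065), np.float64(0.0012423508864218482), np.float64(0.001086015218905523), np.float64(0.00061523404686318)]) (array([0.4225, 0.2334, 0.1209]), [np.float64(0.00047653086984390526), np.float64(0.0004765308698438946)]) (array([0.4173, 0.2327, 0.1312]), [np.float64(0.00046316847728902966), np.float64(0.00046316847728904885)]) (array([0.4178, 0.233 , 0.1315]), [np.float64(0.0007772366993984414), np.float64(0.0005493828207703036), np.float64(0.0007715909805191037)])
[0.4192 0.2349 0.1147] [0.1735 0.9848 0.0027] [0.3422 0.2486 0.284 ]
```

Run:
```python
from h import *
m=env.camera_model("wrist");p,R,s=pose()
for d in [(0,0,0),(0,-.0187,0),(-.011,0,0),(-.011,-.0187,0),(.011,-.0187,0)]: print(d,proj("wrist",p+R@np.array(d),m))
print(proj("wrist",[.4178,.2335,.131],m))
im=cv2.imread("pics/w3.png");cv2.imwrite("pics/w3z.png",cv2.resize(im[230:430,210:430],None,fx=3,fy=3,interpolation=cv2.INTER_CUBIC))
for n in ["scene","side"]:
    a=env.camera(n)[:,:,::-1]; x,y=np.int32(proj(n,[.4178,.2335,.131])); cv2.imwrite(f"pics/{n}3z.png",cv2.resize(a[y-50:y+50,x-65:x+65],None,fx=5,fy=5,interpolation=cv2.INTER_CUBIC))
```

```text
(0, 0, 0) [313.1926 282.9217]
(0, -0.0187, 0) [313.0749 299.9024]
(-0.011, 0, 0) [313.1698 262.4938]
(-0.011, -0.0187, 0) [313.0442 277.8258]
(0.011, -0.0187, 0) [313.1073 320.7152]
[309.6177 295.5209]
```

View pics/w3z.png

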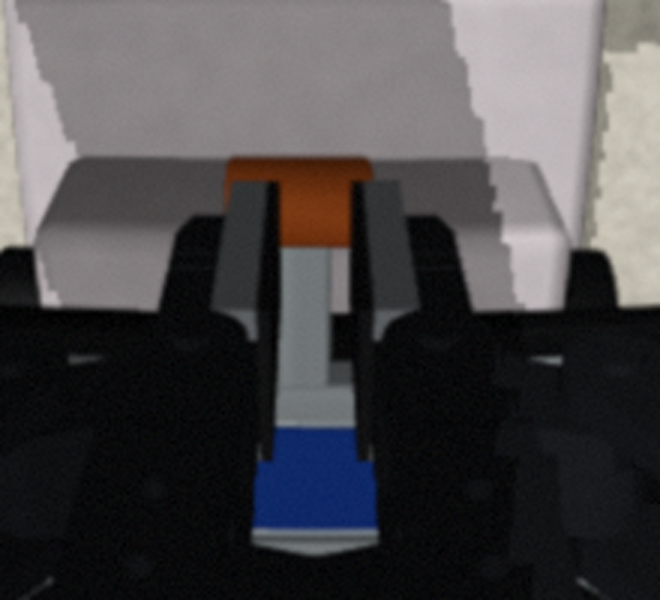

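View pics/scene3z.png

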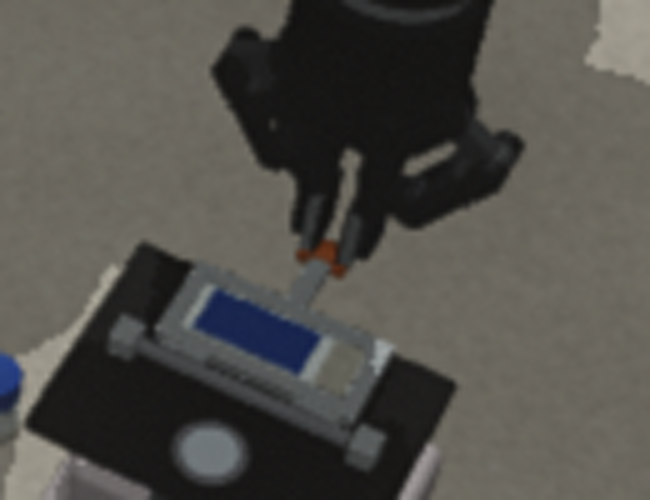

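View pics/side3z.png

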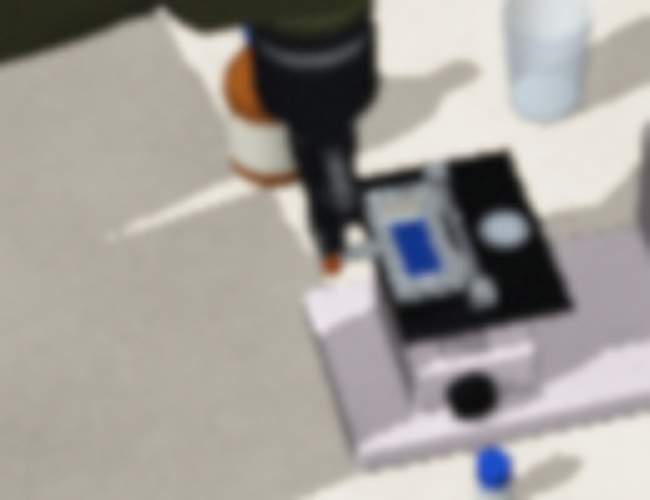

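Run:
```python
from h import *
m=env.camera_model("wrist");p,R,s=pose()
for zz in (.0427,.005):
  for y in (0,-.013,-.0187,-.035,-.05):
    for x in (-.011,0,.011): print(zz,y,x,proj("wrist",p+R@np.array([x,y,zz]),m),proj("wrist",p+R@np.array([x,y,-zz]),m))
C=R.T@(-m["R"].T@m["t"]-p);print("cam in tool",C);print(R.T@m["R"].T)
```

```text
0.0427 0 -0.011 [398.8406 261.9939] [227.6464 261.9582]
0.0427 0 0 [397.1011 282.1012] [229.4254 282.0506]
0.0427 0 0.011 [395.2846 301.2834] [231.2843 301.2203]
0.0427 -0.013 -0.011 [404.6596 272.0553] [221.687  272.0059]
0.0427 -0.013 0 [402.5854 293.2401] [223.8083 293.1735]
0.0427 -0.013 0.011 [400.4319 313.324 ] [226.012  313.2432]
0.0427 -0.0187 -0.011 [407.4501 276.9085] [218.8301 276.8516]
0.0427 -0.0187 0 [405.2022 298.5877] [221.1289 298.5124]
0.0427 -0.0187 0.011 [402.8753 319.0765] [223.51   318.9862]
0.0427 -0.035 -0.011 [416.369  292.5469] [209.7029 292.4611]
0.0427 -0.035 0 [413.5071 315.7034] [212.6289 315.5956]
0.0427 -0.035 0.011 [410.5745 337.363 ] [215.629  337.2382]
0.0427 -0.05 -0.011 [426.0315 309.7127] [199.8221 309.5866]
0.0427 -0.05 0 [422.3998 334.2818] [203.5334 334.1303]
0.0427 -0.05 0.011 [418.7232 356.9922] [207.293  356.8226]
0.005 0 -0.011 [323.3855 262.3965] [302.9826 262.3921]
0.005 0 0 [323.1917 282.8212] [303.2233 282.815 ]
0.005 0 0.011 [322.9901 302.274 ] [303.4749 302.2662]
0.005 -0.013 -0.011 [324.0317 272.7173] [302.1699 272.7112]
0.005 -0.013 0 [323.7992 294.2712] [302.4596 294.263 ]
0.005 -0.013 0.011 [323.5589 314.6611] [302.7603 314.651 ]
0.005 -0.0187 -0.011 [324.3433 277.7159] [301.7781 277.7088]
0.005 -0.0187 0 [324.0906 299.7891] [302.0935 299.7797]
0.005 -0.0187 0.011 [323.8301 320.5997] [302.4197 320.5884]
0.005 -0.035 -0.011 [325.3474 293.9192] [300.5162 293.9083]
0.005 -0.035 0 [325.0219 317.5467] [300.9237 317.533 ]
0.005 -0.035 0.011 [324.6902 339.5712] [301.3403 339.5554]
0.005 -0.05 -0.011 [326.4499 311.889 ] [299.1314 311.8726]
0.005 -0.05 0 [326.031  337.0006] [299.6572 336.981 ]
0.005 -0.05 0.011 [325.6101 360.1019] [300.187  360.0802]
cam in tool [-0.0773 -0.1698  0.0006]
[[-0.0003  0.953   0.3029]
 [-0.0006 -0.3029  0.953 ]
 [ 1.      0.0001  0.0006]]
```

Run:
```python
from h import *
p,R,s=pose()
for n in ["scene","side"]:
    g=np.int32(proj(n,[.4178,.2335,.131]))-[65,50]
    print(n)
    for y in (0,-.0187,-.032): print(y,[((proj(n,p+R@np.array([0,y,z]))-g)*5).round(0).tolist() for z in (-.008,0,.008)])
```

```text
scene
0 [[306.0, 270.0], [323.0, 277.0], [339.0, 284.0]]
-0.0187 [[312.0, 244.0], [329.0, 251.0], [346.0, 258.0]]
-0.032 [[316.0, 225.0], [333.0, 232.0], [351.0, 239.0]]
side
0 [[333.0, 279.0], [330.0, 270.0], [327.0, 262.0]]
-0.0187 [[331.0, 258.0], [328.0, 250.0], [325.0, 241.0]]
-0.032 [[330.0, 244.0], [327.0, 235.0], [324.0, 226.0]]
```

Run:
```python
from h import *
p,R,s=pose()
for n in ["scene","side"]:
    g=np.int32(proj(n,[.4178,.2335,.131]))-[65,50]
    print(n)
    for y in (-.01,-.02,-.032): 
      for x in (-.011,.011): print(y,x,[((proj(n,p+R@np.array([x,y,z]))-g)*5).round(0).tolist() for z in (-.011,-.005,.005,.011)])
a=cv2.imread("pics/scene3z.png");cv2.imwrite("pics/s3zz.png",cv2.resize(a[180:310,240:420],None,fx=4,fy=4,interpolation=cv2.INTER_CUBIC))
```

```text
scene
-0.01 -0.011 [[313.0, 236.0], [325.0, 242.0], [346.0, 251.0], [359.0, 256.0]]
-0.01 0.011 [[293.0, 270.0], [305.0, 276.0], [326.0, 285.0], [339.0, 290.0]]
-0.02 -0.011 [[316.0, 222.0], [329.0, 227.0], [350.0, 236.0], [363.0, 242.0]]
-0.02 0.011 [[296.0, 256.0], [308.0, 262.0], [330.0, 271.0], [343.0, 276.0]]
-0.032 -0.011 [[320.0, 205.0], [333.0, 210.0], [354.0, 219.0], [367.0, 225.0]]
-0.032 0.011 [[300.0, 239.0], [312.0, 245.0], [334.0, 254.0], [347.0, 260.0]]
side
-0.01 -0.011 [[316.0, 275.0], [314.0, 268.0], [310.0, 257.0], [308.0, 251.0]]
-0.01 0.011 [[350.0, 268.0], [348.0, 261.0], [344.0, 250.0], [341.0, 244.0]]
-0.02 -0.011 [[315.0, 264.0], [313.0, 257.0], [309.0, 246.0], [307.0, 240.0]]
-0.02 0.011 [[349.0, 257.0], [347.0, 250.0], [343.0, 239.0], [341.0, 233.0]]
-0.032 -0.011 [[314.0, 250.0], [312.0, 244.0], [308.0, 233.0], [306.0, 226.0]]
-0.032 0.011 [[348.0, 243.0], [346.0, 237.0], [342.0, 226.0], [340.0, 219.0]]
```

View pics/s3zz.png

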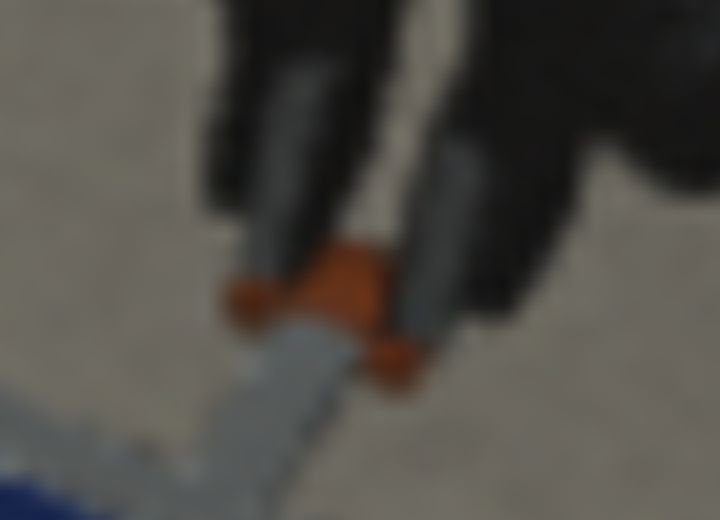

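Scene and wrist views agree: the visible finger ends lie about 30 mm behind the reported TCP, so the fingers closed just above the orange grip and touched nothing. I open, go about 30 mm lower, and watch the gap rather than trust the TCP.

Call:
arm_command:
  commands:
    - [[0,0,0],[0,0,0]]
    - [[0,0,0],[0,0,0]]
    - [[0,0,0],[0,0,0]]
    - [[0,0,0],[0,0,0]]
  hand: 46

```text
t: 3.6
tcp_pos: [0.4188, 0.2348, 0.1141]
ee_rot: [[0.985, 0.005, 0.173], [-0.173, 0.001, 0.985], [0.004, -1.0, 0.002]]
force: [0.7, 0.5, -0.3]
finger_gap: 0.538
```

Run:
```python
from h import *
p,R,s=pose();print(p,R)
line([.4178,.2335,.083],Rdown(-10),1)
```

```text
[0.4188 0.2348 0.1141] [[ 0.9848  0.0046  0.1734]
 [-0.1734  0.0013  0.9849]
 [ 0.0043 -1.      0.0021]]
[[-0.02, 0.78, -0.04], [-0.02, 0.0, 0.03]]
```

Call:
arm_command:
  commands:
    - [[-0.01,0.3,-0.03],[-0.02,0,0.03]]
    - [[0,0.3,0],[0,0,0]]
    - [[0,0.1,0],[0,0,0]]
    - [[0,0,0],[0,0,0]]

```text
t: 4.0
tcp_pos: [0.4176, 0.2333, 0.0828]
ee_rot: [[0.985, -0.002, 0.173], [-0.173, -0.001, 0.985], [-0.002, -1.0, -0.002]]
force: [-0.3, 0.3, 0.3]
finger_gap: 0.535
```

Run:
```python
from h import *
line([.4178,.2335,.083],Rdown(-10),1)
im=env.camera("wrist");cv2.imwrite("pics/w4.png",im[200:440,200:440,::-1].repeat(2,0).repeat(2,1))
```

```text
[[0.0, -0.01, 0.01], [0.01, 0.0, -0.01]]
```

View pics/w4.png

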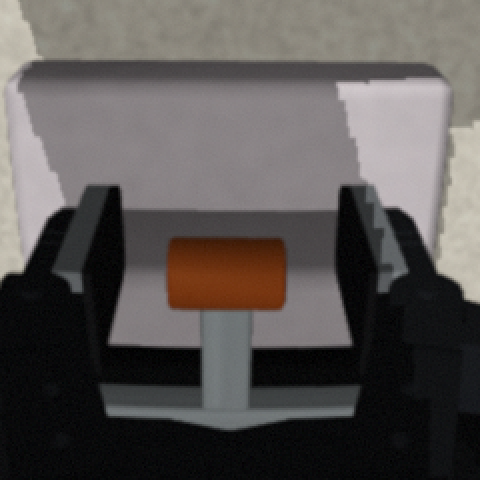

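The orange grip is now centred between the pads, so I close.

Call:
arm_command:
  commands:
    - [[0,0,0],[0,0,0]]
    - [[0,0,0],[0,0,0]]
    - [[0,0,0],[0,0,0]]
    - [[0,0,0],[0,0,0]]
  hand: 10
  grip_force: 25

```text
t: 4.45
tcp_pos: [0.4175, 0.2326, 0.0831]
ee_rot: [[0.985, -0.002, 0.173], [-0.173, -0.003, 0.985], [-0.002, -1.0, -0.004]]
force: [-0.5, -1.5, -0.6]
finger_gap: 0.254
```

Run:
```python
from h import *
im=env.camera("wrist");cv2.imwrite("pics/w5.png",im[200:440,200:440,::-1].repeat(2,0).repeat(2,1))
p,R,s=pose();print(p,R,s["finger_gap"]*85.4,s["force"],s["moment"],s["joint_pos"])
```

```text
[0.4174 0.2326 0.0831] [[ 0.9849 -0.0023  0.1731]
 [-0.1732 -0.0032  0.9849]
 [-0.0017 -1.     -0.0036]] 21.303081774094768 [-1.232  -0.903  -1.6601] [-0.0817  0.0076  0.025 ] [ 22.7608  -8.678  122.4062  -0.13    66.4667 -57.2161]
```

View pics/w5.png

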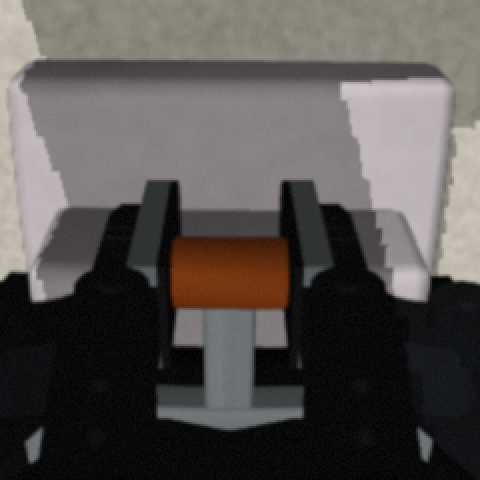

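Gripped: gap 21.3 mm. I carry it round an 84 mm arc in steps, tool pointing down, correcting from the measured pose each call.

```bash
cat > arc.py <<'E'
from h import *
import sys
def arc(a,b,n,P0=np.array([.4175,.2328,.083]),yaw=-10.,r=.084,dth=0):
    X=np.array([np.cos(np.radians(yaw)),np.sin(np.radians(yaw)),0]);w=[]
    p,R,s=pose()
    for th in np.linspace(a,b,n+1)[1:]:
        t=np.radians(th); w.append((P0+r*((1-np.cos(t))*X+np.sin(t)*np.array([0,0,1])),Rdown(yaw)))
    rel=p-P0-r*X; print("angle now",np.degrees(np.arctan2(rel[2],-rel@X)),"r",np.linalg.norm([rel[2],rel@X]),"F",s["force"],"M",s["moment"],"gap",s["finger_gap"]*85.4)
    rows(w)
if __name__=="__main__": arc(*[float(v) for v in sys.argv[1:3]],int(sys.argv[3]))
E
python3 arc.py 0 30 5
```

```text
angle now 0.06631040041552924 r 0.08401485821661016 F [-1.232  -0.903  -1.6601] M [-0.0817  0.0076  0.025 ] gap 21.303081774094768
[[0.01, -0.22, 0.0], [0.03, 0.0, -0.01]]
[[0.03, -0.22, 0.0], [0.0, 0.0, 0.0]]
[[0.06, -0.21, -0.0], [0.0, 0.0, 0.0]]
[[0.08, -0.21, -0.0], [0.0, 0.0, 0.0]]
[[0.1, -0.2, 0.0], [0.0, 0.0, 0.0]]
```

Call:
arm_command:
  commands:
    - [[0.01,-0.22,0],[0.03,0,0]]
    - [[0.03,-0.22,0],[0,0,0]]
    - [[0.06,-0.21,0],[0,0,0]]
    - [[0.08,-0.21,0],[0,0,0]]
    - [[0.1,-0.2,0],[0,0,0]]

```text
t: 5.0
tcp_pos: [0.4285, 0.2308, 0.1273]
ee_rot: [[0.985, -0.003, 0.173], [-0.173, 0.002, 0.985], [-0.003, -1.0, 0.002]]
force: [2.4, 2.0, -5.7]
finger_gap: 0.25
```

```bash
python3 arc.py 30 65 5;python3 - <<'E'
from h import *
im=env.camera("wrist");cv2.imwrite("pics/w6.png",im[200:440,200:440,::-1].repeat(2,0).repeat(2,1))
print(pose()[1])
E
```

```text
angle now 31.28374365701141 r 0.08525264741014697 F [ 2.3587  1.9895 -5.7289] M [ 0.0965 -0.2305 -0.026 ] gap 21.391014071497843
[[0.14, -0.16, 0.0], [-0.01, 0.0, -0.02]]
[[0.17, -0.19, -0.0], [0.0, 0.0, 0.0]]
[[0.19, -0.17, -0.0], [0.0, 0.0, 0.0]]
[[0.21, -0.15, 0.0], [0.0, 0.0, 0.0]]
[[0.23, -0.12, -0.0], [0.0, 0.0, 0.0]]
[[ 0.9848 -0.0009  0.1734]
 [-0.1734  0.0019  0.9848]
 [-0.0012 -1.      0.0018]]
```

View pics/w6.png

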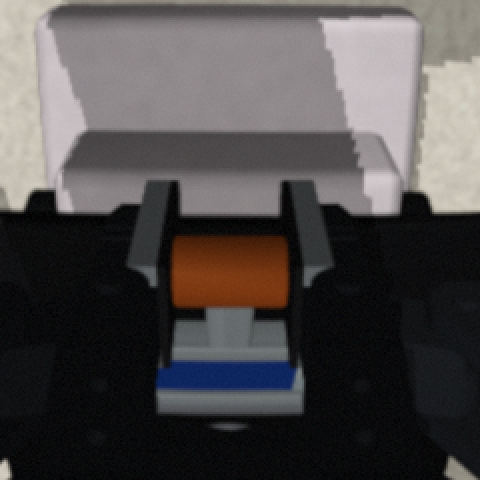

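The carrier is rising with the grip still centred between the pads, and forces are small.

Call:
arm_command:
  commands:
    - [[0.14,-0.17,0],[0,0,0]]
    - [[0.17,-0.19,0],[0,0,0]]
    - [[0.19,-0.17,0],[0,0,0]]
    - [[0.21,-0.15,0],[0,0,0]]
    - [[0.23,-0.12,0],[0,0,0]]

```text
t: 5.55
tcp_pos: [0.467, 0.2237, 0.1622]
ee_rot: [[0.985, -0.007, 0.173], [-0.173, 0.002, 0.985], [-0.007, -1.0, 0.001]]
force: [-1.1, 1.0, -4.2]
finger_gap: 0.249
```

```bash
python3 arc.py 67 100 5
```

```text
angle now 66.94584482789055 r 0.08610911471599102 F [-1.1193  0.9594 -4.1535] M [ 0.155   0.3862 -0.0455] gap 21.30073228420682
[[0.25, -0.04, 0.01], [-0.0, 0.0, -0.05]]
[[0.24, -0.05, -0.0], [0.0, 0.0, 0.0]]
[[0.24, -0.03, 0.0], [0.0, 0.0, 0.0]]
[[0.24, 0.0, -0.0], [0.0, 0.0, 0.0]]
[[0.24, 0.03, 0.0], [0.0, 0.0, 0.0]]
```

Call:
arm_command:
  commands:
    - [[0.25,-0.05,0.01],[0,0,-0.05]]
    - [[0.24,-0.05,0],[0,0,0]]
    - [[0.24,-0.03,0],[0,0,0]]
    - [[0.24,0,0],[0,0,0]]
    - [[0.24,0.03,0],[0,0,0]]

```text
t: 6.05
tcp_pos: [0.519, 0.2141, 0.1681]
ee_rot: [[0.985, -0.001, 0.174], [-0.174, -0.001, 0.985], [-0.001, -1.0, -0.001]]
force: [-3.4, -0.6, -2.7]
finger_gap: 0.251
```

```bash
python3 arc.py 102 135 5;python3 - <<'E'
from h import *
im=env.camera("wrist");cv2.imwrite("pics/w7.png",im[200:440,200:440,::-1].repeat(2,0).repeat(2,1))
E
```

```text
angle now 102.68571269951414 r 0.0872436564380373 F [-3.4447 -0.6048 -2.6716] M [ 0.036   0.6989 -0.0636] gap 21.42487749787479
[[0.19, 0.14, 0.02], [0.01, 0.0, -0.01]]
[[0.22, 0.09, 0.0], [0.0, 0.0, 0.0]]
[[0.21, 0.12, 0.0], [0.0, 0.0, 0.0]]
[[0.2, 0.14, -0.0], [0.0, 0.0, 0.0]]
[[0.18, 0.16, -0.0], [0.0, 0.0, 0.0]]
```

View pics/w7.png

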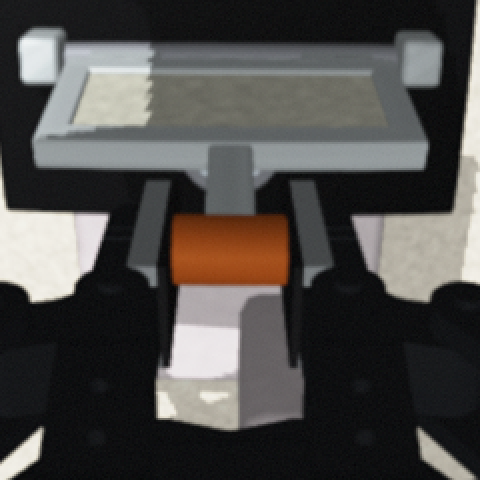

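Past upright now, and the white back is coming up. The grip has slid about 3 mm within the pads but is still well held. Continuing.

Call:
arm_command:
  commands:
    - [[0.2,0.12,0.01],[0,0,0]]
    - [[0.22,0.1,0],[0,0,0]]
    - [[0.21,0.12,0],[0,0,0]]
    - [[0.2,0.14,0],[0,0,0]]
    - [[0.18,0.16,0],[0,0,0]]

```text
t: 6.6
tcp_pos: [0.5647, 0.2058, 0.1434]
ee_rot: [[0.985, 0.004, 0.174], [-0.174, -0.003, 0.985], [0.004, -1.0, -0.002]]
force: [-3.3, -1.4, -0.7]
finger_gap: 0.25
```

```bash
python3 arc.py 137 165 5
```

```text
angle now 137.38168818391807 r 0.08921646457626359 F [-3.2984 -1.3983 -0.7143] M [-0.099   0.7025  0.0077] gap 21.358168341633913
[[0.03, 0.23, 0.03], [0.02, -0.0, 0.03]]
[[0.12, 0.17, 0.0], [0.0, 0.0, 0.0]]
[[0.1, 0.18, -0.0], [0.0, 0.0, 0.0]]
[[0.08, 0.19, 0.0], [0.0, 0.0, 0.0]]
[[0.06, 0.2, -0.0], [0.0, 0.0, 0.0]]
```

Call:
arm_command:
  commands:
    - [[0.04,0.2,0.02],[0.02,0,0.02]]
    - [[0.1,0.18,0],[0,0,0]]
    - [[0.09,0.19,0],[0,0,0]]
    - [[0.06,0.19,0],[0,0,0]]
    - [[0.04,0.19,0],[0,0,0]]

```text
t: 7.1
tcp_pos: [0.5859, 0.2021, 0.1063]
ee_rot: [[0.985, 0.015, 0.174], [-0.174, -0.002, 0.985], [0.015, -1.0, 0.001]]
force: [0.6, -3.1, 3.7]
finger_gap: 0.252
```

```bash
python3 arc.py 165 181 3;python3 - <<'E'
from h import *
im=env.camera("wrist");cv2.imwrite("pics/w8.png",im[:,:,::-1])
im=env.camera("side");cv2.imwrite("pics/d8.png",cv2.resize(im[130:240,230:400,::-1],None,fx=4.5,fy=4.5,interpolation=cv2.INTER_CUBIC))
E
```

```text
angle now 165.01192738012813 r 0.0902231232875309 F [ 0.6307 -3.0521  3.7214] M [-0.4638  0.1898 -0.0275] gap 21.54585704834329
[[-0.11, 0.23, 0.03], [-0.0, -0.0, 0.11]]
[[0.02, 0.19, 0.0], [0.0, 0.0, 0.0]]
[[0.01, 0.2, 0.0], [0.0, 0.0, 0.0]]
```

View pics/w8.png

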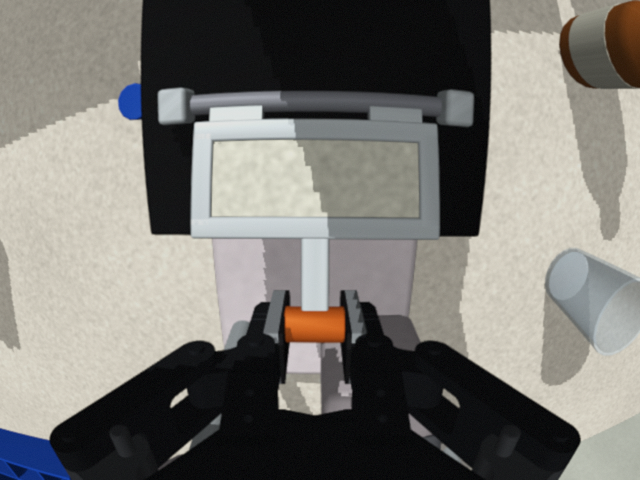

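View pics/d8.png

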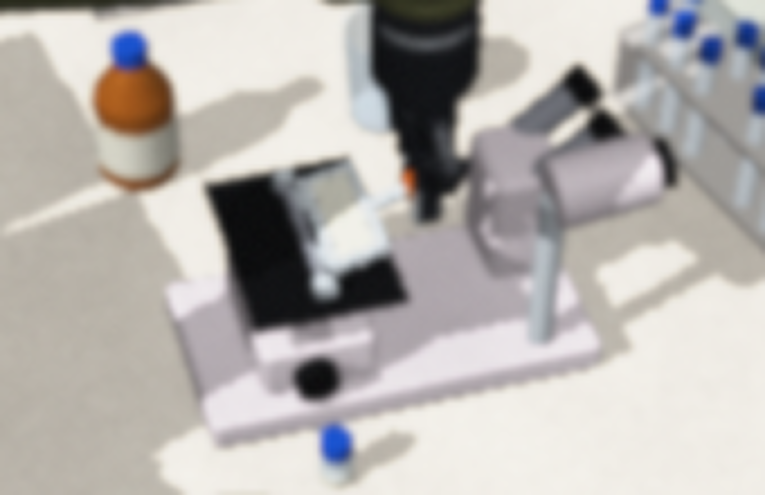

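Nearly down, about 15° left. The tool sits about 6 mm too far towards the head, so I come back in x while lowering.

Call:
arm_command:
  commands:
    - [[-0.08,0.18,0.02],[0,0,0.1]]
    - [[-0.06,0.18,0],[0,0,0]]
    - [[0,0.14,0],[0,0,0]]
    - [[0,0,0],[0,0,0]]

```text
t: 7.6
tcp_pos: [0.588, 0.2017, 0.0899]
ee_rot: [[0.985, 0.018, 0.174], [-0.174, -0.003, 0.985], [0.018, -1.0, 0.001]]
force: [1.8, -3.6, 0.9]
finger_gap: 0.25
```

```bash
python3 arc.py 179 180 1;python3 - <<'E'
from h import *
im=env.camera("wrist");cv2.imwrite("pics/w9.png",im[:,:,::-1])
im=env.camera("side");cv2.imwrite("pics/d9.png",cv2.resize(im[130:240,230:400,::-1],None,fx=4.5,fy=4.5,interpolation=cv2.INTER_CUBIC))
E
```

```text
angle now 175.59269759843914 r 0.08954610922904756 F [ 1.8375 -3.5674  0.9321] M [-0.3045 -0.0249  0.001 ] gap 21.389645138581752
[[-0.14, 0.17, 0.03], [-0.0, -0.0, 0.13]]
```

View pics/w9.png

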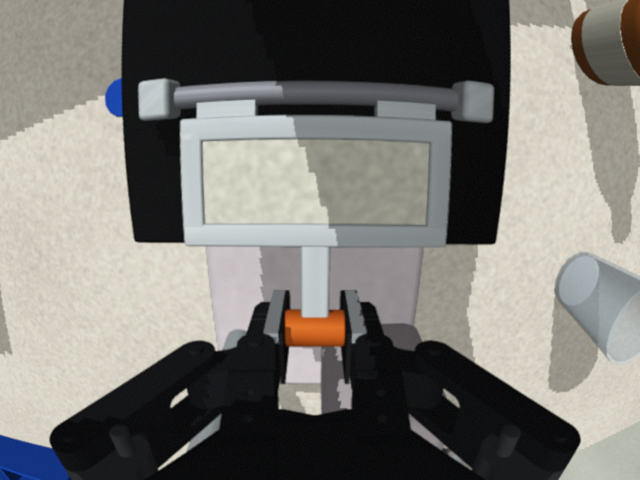

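View pics/d9.png

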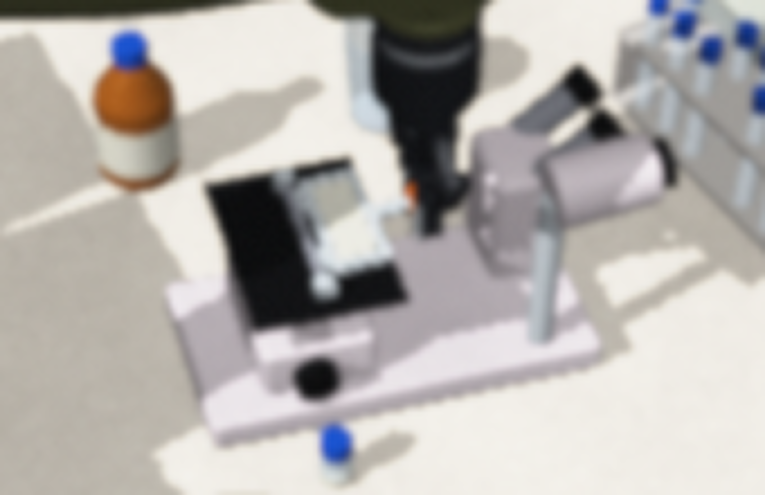

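Call:
arm_command:
  commands:
    - [[-0.03,0.15,0],[0,0,0.05]]
    - [[-0.03,0.15,0],[0,0,0.05]]
    - [[0,0.1,0],[0,0,0]]

```text
t: 8.0
tcp_pos: [0.5877, 0.2019, 0.0806]
ee_rot: [[0.985, 0.007, 0.172], [-0.172, -0.002, 0.985], [0.007, -1.0, -0.0]]
force: [-13.9, -7.8, 27.9]
finger_gap: 0.25
```

Call:
arm_command:
  commands:
    - [[0,0.08,0],[0,0,0.05]]
    - [[0,0.08,0],[0,0,0]]
    - [[0,0.08,0],[0,0,0]]

```text
t: 8.3
tcp_pos: [0.5871, 0.2019, 0.0808]
ee_rot: [[0.985, -0.003, 0.171], [-0.171, -0.002, 0.985], [-0.003, -1.0, -0.002]]
force: [-6.9, -5.8, 15.9]
finger_gap: 0.249
```

The vertical force rose to 16–28 N with no further travel, so the carrier is against its stop. I release it.

Call:
arm_command:
  commands:
    - [[0,-0.03,0],[0,0,0]]
    - [[0,0,0],[0,0,0]]
    - [[0,0,0],[0,0,0]]
    - [[0,0,0],[0,0,0]]
  hand: 46

```text
t: 8.7
tcp_pos: [0.5849, 0.2041, 0.0808]
ee_rot: [[0.985, -0.007, 0.17], [-0.17, 0.002, 0.985], [-0.007, -1.0, 0.0]]
force: [-0.0, -0.0, -0.2]
finger_gap: 0.538
```

Call:
arm_command:
  commands:
    - [[-0.1,-0.4,0],[0,0,0]]
    - [[0,-0.6,0],[0,0,0]]
    - [[0,-0.8,0],[0,0,0]]
    - [[0,-0.8,0],[0,0,0]]
    - [[-0.3,-0.5,0],[0,0,0]]

```text
t: 9.2
tcp_pos: [0.5657, 0.2066, 0.2054]
ee_rot: [[0.985, -0.019, 0.17], [-0.17, -0.0, 0.985], [-0.019, -1.0, -0.004]]
force: [0.1, 0.4, -0.6]
finger_gap: 0.541
```

Run:
```python
from h import *
im=env.camera("wrist");cv2.imwrite("pics/w10.png",im[:,:,::-1])
im=env.camera("side");cv2.imwrite("pics/d10.png",cv2.resize(im[130:240,230:400,::-1],None,fx=4.5,fy=4.5,interpolation=cv2.INTER_CUBIC))
im=env.camera("scene");cv2.imwrite("pics/s10.png",im[:,:,::-1])
```

```text
(no output)
```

View pics/w10.png

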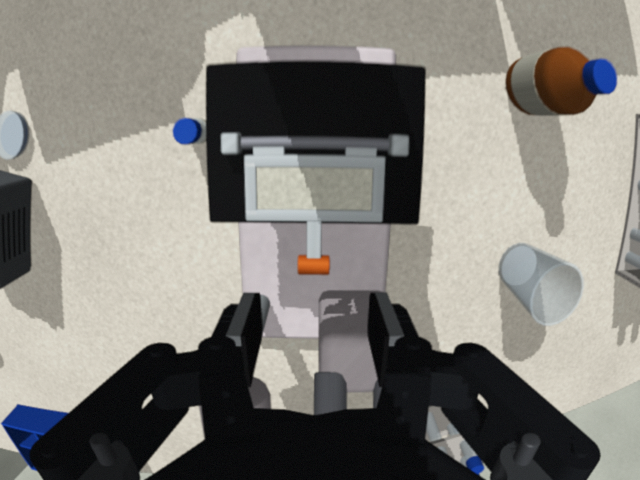

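View pics/d10.png

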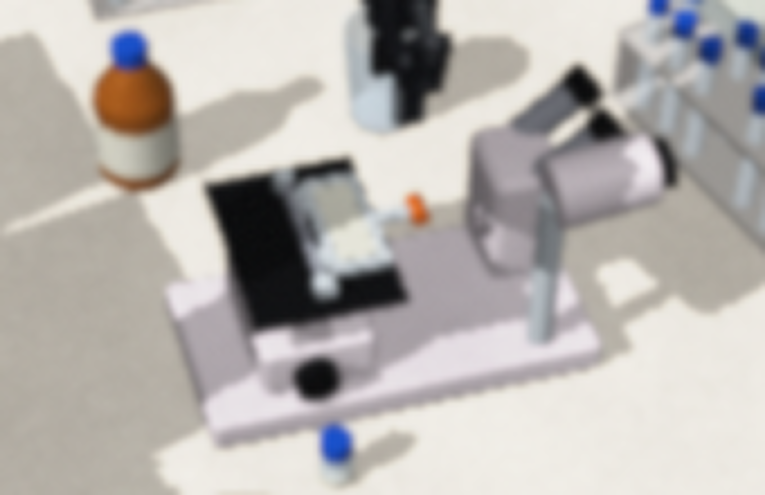

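View pics/s10.png

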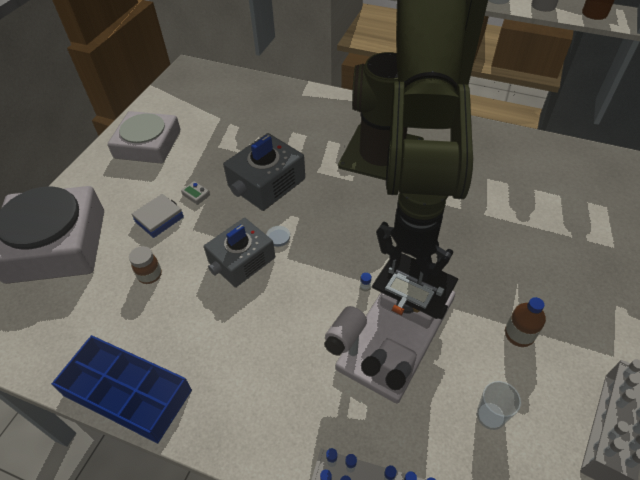

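The carrier lies over on the +x half, released. I check its height from three views and plan the route to the lamp box.

Run:
```python
from h import *
def oc(im,roi):
    h=cv2.cvtColor(im,cv2.COLOR_BGR2HSV);mk=((h[...,0]<15)&(h[...,1]>150)&(h[...,2]>60)).astype(np.uint8)
    z=np.zeros_like(mk);x,y,w,k=roi;z[y:y+k,x:x+w]=mk[y:y+k,x:x+w];n,l,st,c=cv2.connectedComponentsWithStats(z);i=1+np.argmax(st[1:,4]);print(st[i],c[i]);return c[i]
m=env.camera_model("wrist");rgb=env.camera("side")[:,:,::-1]
r=[ray("wrist",oc(cv2.imread("pics/w10.png"),(290,245,50,40)),m),ray("scene",oc(cv2.imread("pics/s10.png"),(385,290,30,30))),ray("side",oc(rgb,(312,165,20,25)))]
print(tri(r),tri(r[1:]))
p,R,s=pose();print(p,s["joint_pos"])
```

```text
[298 255  31  19 510] [313.0118 265.1157]
[393 305  11   9  64] [397.625  309.0938]
[321 174   4   5  13] [322.4615 176.1538]
(array([0.5832, 0.2026, 0.13  ]), [np.float64(0.0007239602148083241), np.float64(0.000481075258331336), np.float64(0.0004072137324972803)]) (array([0.5829, 0.2022, 0.1301]), [np.float64(0.00010481560027881765), np.float64(0.0001048156002789136)])
[0.5645 0.2066 0.2024] [ 14.8551   1.8635 100.3537   0.2662  78.9824 -65.4524]
```

The grip triangulates at z = 0.130 (expected 0.131), so the carrier is flat. Now I move over to the lamp box.

Run:
```python
from h import *
z3=lambda u,v:(195+u/3.7,130+v/3.7); z4=lambda u,v:(240+u/4.5,265+v/4.5)
print("red",tri([ray("scene",z3(212,378)),ray("side",z4(487,129))]))
line([.48,-.19,.205],Rdown(-24),12)
```

```text
red (array([ 0.4604, -0.1908,  0.0722]), [np.float64(0.00013069983990174398), np.float64(0.0001306998399018087)])
[[-0.03, -0.0, -0.84], [0.0, 0.15, -0.01]]
[[-0.02, -0.0, -0.84], [0.0, 0.15, -0.01]]
[[0.0, -0.0, -0.84], [0.0, 0.15, -0.01]]
[[0.02, -0.0, -0.84], [0.0, 0.15, -0.01]]
[[0.04, -0.0, -0.84], [0.0, 0.15, -0.01]]
[[0.05, -0.0, -0.84], [0.0, 0.15, -0.01]]
[[0.07, -0.0, -0.84], [0.0, 0.15, -0.01]]
[[0.09, -0.0, -0.84], [0.0, 0.15, -0.01]]
[[0.11, -0.0, -0.84], [0.0, 0.15, -0.01]]
[[0.12, -0.0, -0.84], [0.0, 0.15, -0.01]]
[[0.14, -0.0, -0.83], [0.0, 0.15, -0.01]]
[[0.16, -0.01, -0.83], [0.0, 0.15, -0.01]]
```

Call:
arm_command:
  commands:
    - [[-0.15,-0.3,-0.6],[0,0.15,0]]
    - [[-0.1,-0.2,-0.84],[0,0.15,0]]
    - [[0,0,-0.84],[0,0.15,0]]
    - [[0.02,0,-0.84],[0,0.15,0]]
    - [[0.04,0,-0.84],[0,0.15,0]]

```text
t: 9.9
tcp_pos: [0.5185, 0.051, 0.2139]
ee_rot: [[0.963, -0.038, 0.268], [-0.268, -0.003, 0.963], [-0.036, -0.999, -0.013]]
force: [-0.0, -0.4, 0.3]
finger_gap: 0.537
```

Call:
arm_command:
  commands:
    - [[0.05,0,-0.84],[0,0.15,0]]
    - [[0.07,0,-0.84],[0,0.15,0]]
    - [[0.09,0,-0.84],[0,0.15,0]]
    - [[0.11,0,-0.84],[0,0.15,0]]
    - [[0.12,0,-0.84],[0,0.15,0]]

```text
t: 10.4
tcp_pos: [0.4762, -0.1201, 0.205]
ee_rot: [[0.927, -0.055, 0.371], [-0.371, 0.001, 0.929], [-0.051, -0.998, -0.019]]
force: [0.8, -0.3, -0.6]
finger_gap: 0.536
```

Run:
```python
from h import *
print(pose()[0])
line([.485,-.20,.20],Rdown(-24),2)
```

```text
[ 0.4762 -0.1201  0.205 ]
[[0.48, 0.06, -0.89], [0.07, 0.14, -0.18]]
[[0.49, 0.06, -0.88], [0.07, 0.14, -0.18]]
```

Call:
arm_command:
  commands:
    - [[0.48,0,-0.89],[0.07,0.14,-0.18]]
    - [[0.45,0,-0.8],[0.07,0.14,-0.18]]
    - [[0,0,0],[0,0,0]]

```text
t: 10.7
tcp_pos: [0.4812, -0.2017, 0.198]
ee_rot: [[0.911, -0.008, 0.413], [-0.413, 0.003, 0.911], [-0.009, -1.0, -0.001]]
force: [0.5, 1.0, 0.2]
finger_gap: 0.539
```

Run:
```python
from h import *
p,R,_=pose();print(p,R)
m=env.camera_model("wrist");np.save("w11.npy",[np.vstack([m["R"],m["t"]])])
im=env.camera("wrist");cv2.imwrite("pics/w11.png",im[:,:,::-1])
cv2.imwrite("pics/w11z.png",cv2.resize(im[150:350,200:440,::-1],None,fx=3.3,fy=3,interpolation=cv2.INTER_CUBIC))
print(proj("wrist",[.5017,-.2085,.12],m))
```

```text
[ 0.4812 -0.2017  0.198 ] [[ 0.9106 -0.0081  0.4133]
 [-0.4133  0.003   0.9106]
 [-0.0086 -1.     -0.0006]]
[316.8404 266.2745]
```

View pics/w11.png

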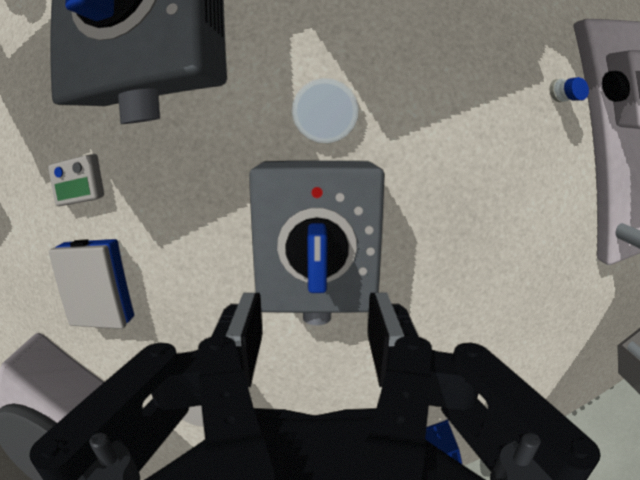

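The wrist view looks straight at the box: red dot at (317, 192), white dots going clockwise, and the bar along the image column at x≈317. I measure the ring centre, bar and dots.

Run:
```python
from h import *
W=np.load("w11.npy")[0];m=dict(env.camera_model("wrist"));m["R"]=W[:3];m["t"]=W[3]
im=cv2.imread("pics/w11.png");h=cv2.cvtColor(im,cv2.COLOR_BGR2HSV)
roi=np.zeros(h.shape[:2],bool);roi[165:310,252:382]=1
b=((h[...,0]>100)&(h[...,0]<130)&(h[...,1]>150)&(h[...,2]>50)&roi).astype(np.uint8)
ys,xs=np.nonzero(b);print("bar bbox",xs.min(),xs.max(),ys.min(),ys.max())
P=np.array([plane("wrist",q,.12,m)[:2] for q in zip(xs,ys)])
# pad: top-face ends via minAreaRect
print("bar rect",cv2.minAreaRect((P*1000).astype(np.float32)))
r=((h[...,0]<8)&(h[...,1]>150)&(h[...,2]>80)&roi).astype(np.uint8)
n,l,st,c=cv2.connectedComponentsWithStats(r);i=1+np.argmax(st[1:,4]);red=plane("wrist",c[i],.0755,m);print("red",c[i],red)
w=((h[...,1]<45)&(h[...,2]>120)&roi).astype(np.uint8)
n,l,st,c=cv2.connectedComponentsWithStats(w)
pts=[red[:2]]
for j in range(1,n):
    if st[j,4]>15: q=plane("wrist",c[j],.0755,m);print(st[j],c[j],q); 
    if 20<st[j,4]<150 and c[j][0]>330: pts.append(q[:2])
    if st[j,4]>300:
        ys,xs=np.nonzero(l==j);R=np.array([plane("wrist",q,.0755,m)[:2] for q in zip(xs,ys)]);print("ring",cv2.minEnclosingCircle((R*1000).astype(np.float32)))
pts=np.array(pts);A=np.c_[2*pts,np.ones(len(pts))];s=np.linalg.lstsq(A,(pts**2).sum(1),rcond=None)[0];cc=s[:2];print("dot circle",cc,np.sqrt(s[2]+cc@cc));print(np.degrees(np.arctan2(*(pts-cc).T[::-1])))
```

```text
bar bbox 307 326 223 292
bar rect ((496.2635803222656, -206.43238830566406), (13.777531623840332, 52.58287048339844), 66.193359375)
red [316.5    192.2093] [ 0.46   -0.1897  0.0755]
[336 193   8   9  60] [339.5 197. ] [ 0.4711 -0.1744  0.0755]
[354 207   9   8  59] [357.9322 210.4746] [ 0.4874 -0.1652  0.0755]
[ 277  208   80   74 1230] [310.2049 232.3756] [ 0.4883 -0.2081  0.0755]
ring ((501.3892517089844, -208.48951721191406), 33.12546920776367)
[365 226   8   8  56] [368.5    229.7143] [ 0.506  -0.1634  0.0755]
[315 237   5  24 118] [317.     248.3051] [ 0.5031 -0.2087  0.0755]
[252 245   3  48  97] [252.6701 273.5258] [ 0.5013 -0.2686  0.0755]
[366 248   9   8  53] [370.     251.2264] [ 0.524  -0.1692  0.0755]
[380 267   2  24  34] [380.7059 280.5588] [ 0.553  -0.1705  0.0755]
[359 268   8   7  47] [362.4255 270.8298] [ 0.5378 -0.1817  0.0755]
dot circle [ 0.5081 -0.2102] 0.04962638805276875
[156.9195 136.016  114.6988  92.5616  68.8096  41.4128  43.7969]
```

View pics/w11z.png

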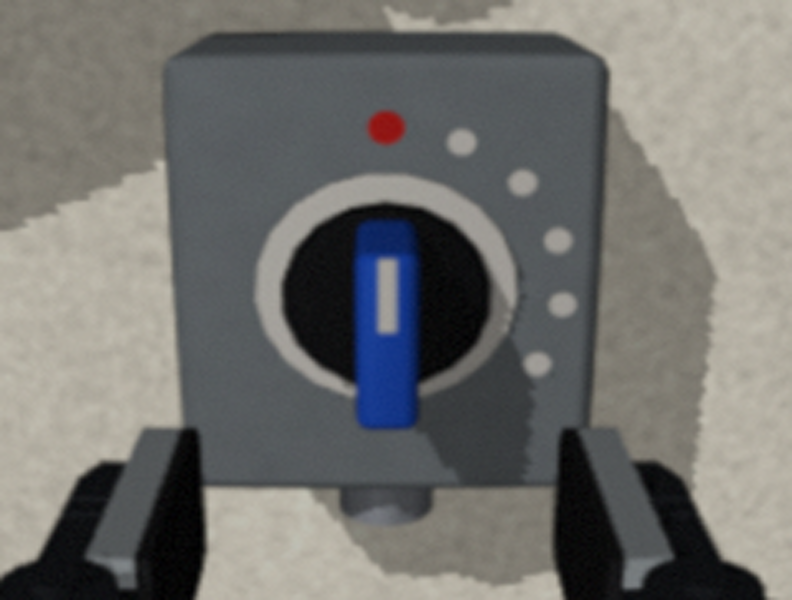

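Run:
```python
from h import *
line([.5014,-.2085,.12],Rdown(-23.8),3)
```

```text
[[0.19, 0.64, 0.01], [-0.0, -0.02, -0.02]]
[[0.19, 0.65, 0.0], [-0.0, -0.02, -0.02]]
[[0.19, 0.65, 0.0], [-0.0, -0.02, -0.02]]
```

Call:
arm_command:
  commands:
    - [[0.19,0.5,0.01],[0,-0.02,-0.02]]
    - [[0.19,0.6,0],[0,-0.02,-0.02]]
    - [[0.19,0.6,0],[0,-0.02,-0.02]]
    - [[0,0,0],[0,0,0]]
  hand: 40

```text
t: 11.15
tcp_pos: [0.5004, -0.2046, 0.1236]
ee_rot: [[0.916, -0.008, 0.402], [-0.402, 0.006, 0.916], [-0.009, -1.0, 0.003]]
force: [-0.8, 1.3, -1.5]
finger_gap: 0.468
```

Run:
```python
from h import *
print(pose()[0])
line([.5014,-.2085,.07],Rdown(-23.8),2)
im=env.camera("wrist");cv2.imwrite("pics/w12.png",im[200:440,200:440,::-1].repeat(2,0).repeat(2,1))
```

```text
[ 0.5004 -0.2046  0.1236]
[[0.04, 0.67, -0.04], [-0.01, 0.01, -0.03]]
[[0.03, 0.67, -0.04], [-0.01, 0.01, -0.03]]
```

View pics/w12.png

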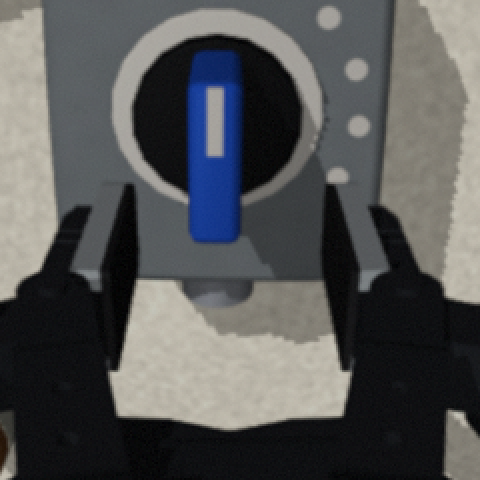

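Call:
arm_command:
  commands:
    - [[0.04,0.5,-0.04],[-0.01,0.01,-0.03]]
    - [[0.02,0.5,-0.04],[0,0,-0.02]]
    - [[0,0.1,-0.01],[0,0,0]]
    - [[0,0,0],[0,0,0]]

```text
t: 11.6
tcp_pos: [0.5042, -0.2072, 0.0853]
ee_rot: [[0.917, 0.005, 0.4], [-0.4, -0.001, 0.917], [0.005, -1.0, 0.001]]
force: [0.2, -0.5, -0.2]
finger_gap: 0.466
```

Run:
```python
from h import *
p,R,s=pose();print(p,s["force"],R)
line([.5014,-.2085,.068],Rdown(-23.8),1)
im=env.camera("wrist");cv2.imwrite("pics/w13.png",im[200:440,200:440,::-1].repeat(2,0).repeat(2,1))
```

```text
[ 0.5042 -0.2072  0.0853] [ 0.203  -0.4806 -0.1986] [[ 0.9167  0.005   0.3996]
 [-0.3996 -0.001   0.9167]
 [ 0.005  -1.      0.0011]]
[[-0.05, 0.43, -0.06], [-0.01, 0.03, 0.04]]
```

View pics/w13.png

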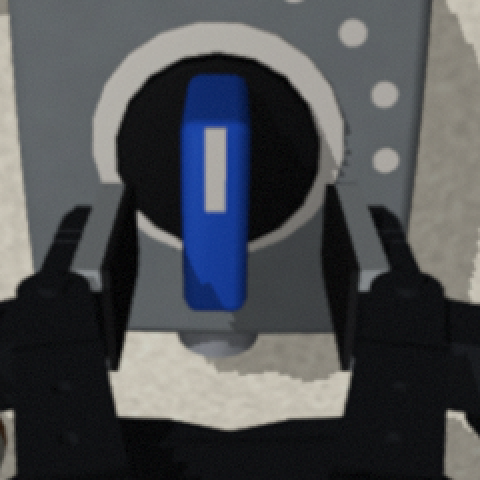

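Call:
arm_command:
  commands:
    - [[-0.05,0.22,-0.07],[0,0.03,0.04]]
    - [[0,0.2,0],[0,0,0]]
    - [[0,0,0],[0,0,0]]

```text
t: 11.95
tcp_pos: [0.5032, -0.2098, 0.0712]
ee_rot: [[0.915, 0.005, 0.403], [-0.403, -0.001, 0.915], [0.005, -1.0, 0.001]]
force: [0.1, 0.5, 0.3]
finger_gap: 0.467
```

Run:
```python
from h import *
p,R,s=pose();print(p,s["force"])
line([.5014,-.2085,.068],Rdown(-23.8),1)
im=env.camera("wrist");cv2.imwrite("pics/w14.png",im[200:440,200:440,::-1].repeat(2,0).repeat(2,1))
a=env.camera("side");cv2.imwrite("pics/d14.png",cv2.resize(a[260:340,300:410,::-1],None,fx=7,fy=7,interpolation=cv2.INTER_CUBIC))
```

```text
[ 0.5032 -0.2098  0.0712] [0.1296 0.4711 0.2847]
[[-0.05, 0.08, 0.01], [-0.01, 0.0, 0.04]]
```

View pics/w14.png

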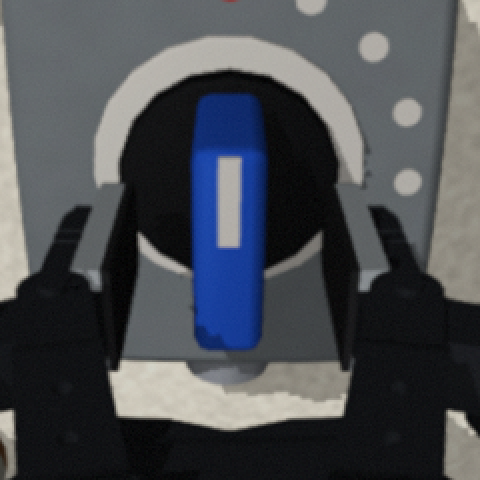

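View pics/d14.png

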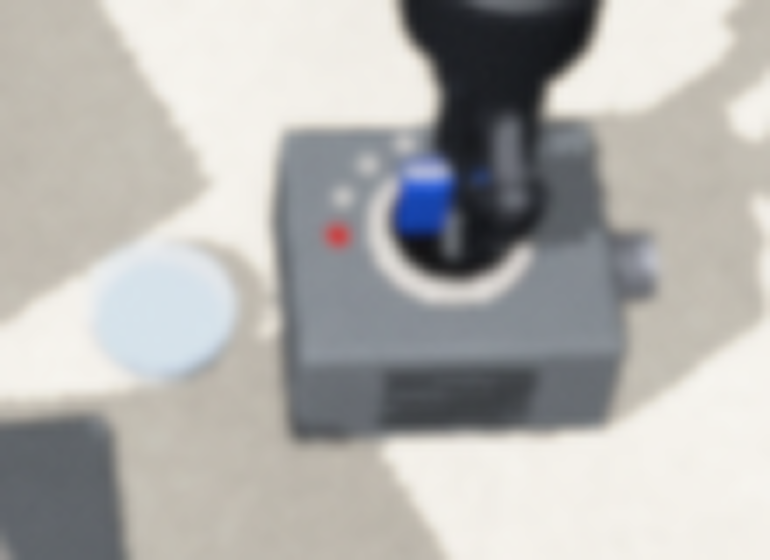

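Call:
arm_command:
  commands:
    - [[-0.04,0.1,0.01],[0,0,0.04]]
    - [[-0.02,0.05,0],[0,0,0]]
    - [[0,0,0],[0,0,0]]

```text
t: 12.35
tcp_pos: [0.502, -0.2089, 0.0662]
ee_rot: [[0.915, 0.001, 0.404], [-0.404, 0.0, 0.915], [0.001, -1.0, 0.001]]
force: [0.2, 0.2, -0.4]
finger_gap: 0.462
```

Run:
```python
from h import *
p,R,s=pose();print(p,s["force"])
line([.5014,-.2085,.066],Rdown(-23.8),1)
```

```text
[ 0.502  -0.2089  0.0662] [ 0.216   0.2213 -0.4019]
[[-0.02, 0.01, 0.0], [-0.0, 0.0, 0.01]]
```

Call:
arm_command:
  commands:
    - [[0,0,0],[0,0,0]]
    - [[0,0,0],[0,0,0]]
    - [[0,0,0],[0,0,0]]
    - [[0,0,0],[0,0,0]]
    - [[0,0,0],[0,0,0]]
  hand: 4
  grip_force: 60

```text
t: 12.85
tcp_pos: [0.5017, -0.2094, 0.0664]
ee_rot: [[0.914, 0.001, 0.405], [-0.405, -0.0, 0.914], [0.001, -1.0, -0.0]]
force: [0.6, -0.8, -0.0]
finger_gap: 0.153
```

```bash
cat > k.py <<'E'
from h import *
import sys
p,R,s=pose();hd=np.degrees(np.arctan2(R[1,0],R[0,0]))
print(p,"heading",round(hd,2),"turned",round(-23.8-hd,2),"F",s["force"],"M",s["moment"],"gap",s["finger_gap"]*85.4,"t",s["t"])
x,y,w,h,f=(200,200,240,240,2)
im=env.camera("wrist");cv2.imwrite(f"pics/{sys.argv[1]}.png",cv2.resize(im[150:440,180:460,::-1],None,fx=2,fy=2,interpolation=cv2.INTER_CUBIC))
E
python3 k.py k0
```

```text
[ 0.5017 -0.2094  0.0664] heading -23.87 turned 0.07 F [ 0.5917 -0.7999 -0.0002] M [-0.0156  0.0173 -0.1415] gap 13.09530415299292 t 12.85
```

View pics/k0.png

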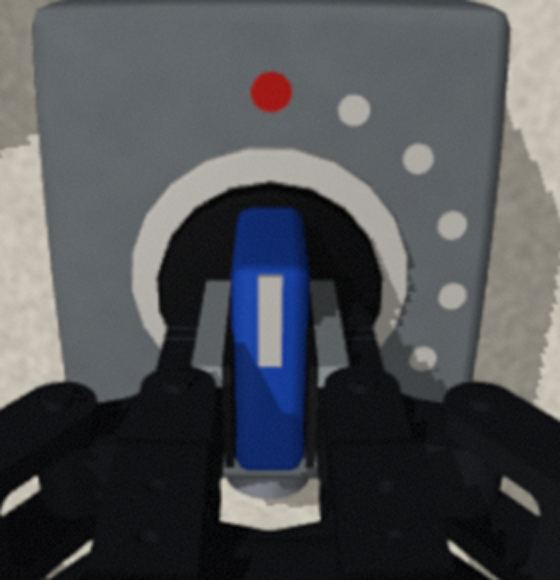

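The knob is gripped (13.1 mm gap on the 14 mm bar), centred, pointer at the red dot. Positive turn about the tool's y axis (down) is clockwise from above.

Call:
arm_command:
  commands:
    - [[0,0,0],[0,0.6,0]]
    - [[0,0,0],[0,0.7,0]]
    - [[0,0,0],[0,0.7,0]]
    - [[0,0,0],[0,0,0]]

```text
t: 13.3
tcp_pos: [0.5015, -0.2097, 0.0664]
ee_rot: [[0.763, 0.0, 0.646], [-0.646, -0.002, 0.763], [0.001, -1.0, -0.001]]
force: [-0.4, -0.0, 0.6]
finger_gap: 0.152
```

```bash
python3 k.py k1; python3 -c "
from h import *
line([.5014,-.2085,.066],Rdown(-23.8-40),4)"
```

```text
[ 0.5015 -0.2097  0.0664] heading -40.27 turned 16.47 F [-0.3588 -0.0088  0.6195] M [ 0.0681  0.004  -0.0107] gap 13.009634478543493 t 13.3
[[-0.01, 0.0, 0.01], [0.0, 0.74, 0.0]]
[[-0.01, 0.0, 0.0], [0.0, 0.74, 0.0]]
[[-0.01, 0.0, 0.0], [0.0, 0.74, 0.0]]
[[-0.01, 0.0, 0.0], [0.0, 0.74, 0.0]]
```

View pics/k1.png

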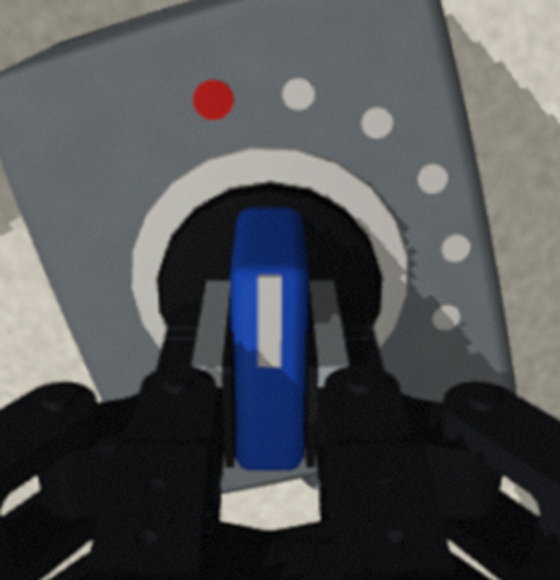

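The bar stays fixed in the tool view while the dots move, so there is no slip (16.5° turned). Continuing.

Call:
arm_command:
  commands:
    - [[-0.01,0,0],[0,0.75,0]]
    - [[0,0,0],[0,0.75,0]]
    - [[0,0,0],[0,0.75,0]]
    - [[0,0,0],[0,0.75,0]]
    - [[0,0,0],[0,0,0]]

```text
t: 13.85
tcp_pos: [0.5011, -0.2101, 0.0664]
ee_rot: [[0.433, -0.0, 0.901], [-0.901, -0.004, 0.433], [0.003, -1.0, -0.002]]
force: [-0.7, -0.7, -0.7]
finger_gap: 0.148
```

```bash
python3 k.py k2; python3 -c "
from h import *
line([.5014,-.2085,.066],Rdown(-23.8-66),4)"
```

```text
[ 0.5011 -0.2101  0.0664] heading -64.32 turned 40.52 F [-0.7397 -0.7132 -0.7256] M [ 0.0351  0.0185 -0.0149] gap 12.596980078586345 t 13.85
[[-0.01, 0.0, 0.01], [0.0, 0.8, 0.01]]
[[-0.01, 0.0, 0.01], [0.0, 0.8, 0.01]]
[[-0.01, 0.0, 0.0], [0.0, 0.8, 0.01]]
[[-0.01, 0.0, 0.0], [0.0, 0.8, 0.01]]
```

Call:
arm_command:
  commands:
    - [[-0.01,0,0.01],[0,0.7,0]]
    - [[-0.01,0,0.01],[0,0.7,0]]
    - [[0,0,0],[0,0.7,0]]
    - [[0,0,0],[0,0.6,0]]
    - [[0,0,0],[0,0,0]]

```text
t: 14.4
tcp_pos: [0.5006, -0.2103, 0.0664]
ee_rot: [[0.077, -0.002, 0.997], [-0.997, -0.006, 0.077], [0.006, -1.0, -0.003]]
force: [-0.4, -0.2, -0.7]
finger_gap: 0.15
```

```bash
python3 k.py k3; python3 -c "
from h import *
line([.5014,-.2085,.066],Rdown(-23.8-72.5),2)"
```

```text
[ 0.5006 -0.2103  0.0664] heading -85.59 turned 61.79 F [-0.4095 -0.2235 -0.6622] M [ 0.1067 -0.0499  0.0799] gap 12.798103610855906 t 14.4
[[-0.02, 0.0, 0.01], [0.01, 0.67, 0.02]]
[[-0.02, 0.0, 0.01], [0.01, 0.67, 0.02]]
```

View pics/k3.png

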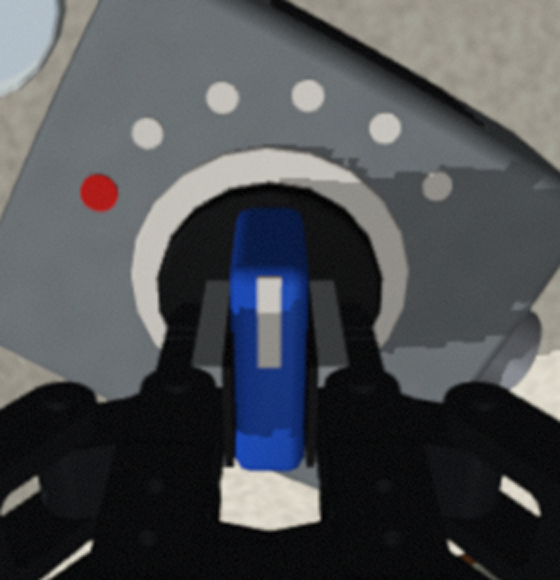

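At 61.8° the third dot (307, 96) is still a little right of the pointer line (270). About 10–11° more.

Call:
arm_command:
  commands:
    - [[-0.01,0,0.01],[0,0.65,0]]
    - [[0,0,0],[0,0.6,0]]
    - [[0,0,0],[0,0,0]]
    - [[0,0,0],[0,0,0]]

```text
t: 14.85
tcp_pos: [0.5004, -0.2104, 0.0664]
ee_rot: [[-0.088, -0.004, 0.996], [-0.996, -0.007, -0.088], [0.008, -1.0, -0.003]]
force: [-1.3, -0.2, 0.4]
finger_gap: 0.152
```

```bash
python3 k.py k4
```

```text
[ 0.5004 -0.2104  0.0664] heading -95.03 turned 71.23 F [-1.2544 -0.2034  0.3599] M [0.0699 0.0353 0.0439] gap 12.961662107318023 t 14.85
```

View pics/k4.png

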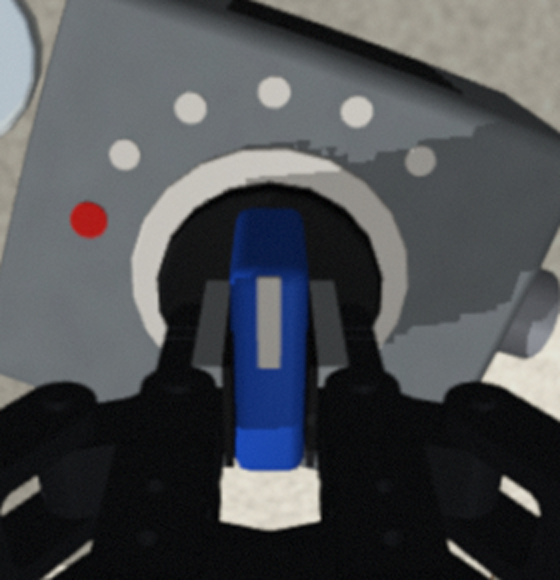

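The third dot (274, 92) is almost on the pointer line (270), with 71.2° turned. A last nudge of about 1.2°.

Call:
arm_command:
  commands:
    - [[0,0,0],[0,0.16,0]]
    - [[0,0,0],[0,0,0]]
    - [[0,0,0],[0,0,0]]

```text
t: 15.2
tcp_pos: [0.5004, -0.2104, 0.0664]
ee_rot: [[-0.108, -0.004, 0.994], [-0.994, -0.007, -0.108], [0.008, -1.0, -0.003]]
force: [-1.5, -0.5, 0.3]
finger_gap: 0.156
```

```bash
python3 k.py k5
python3 - <<'E'
from h import *
for n in ("scene","side"):
    im=env.camera(n);cv2.imwrite(f"pics/{n}5.png",im[:,:,::-1])
E
```

```text
[ 0.5004 -0.2104  0.0664] heading -96.22 turned 72.42 F [-1.514  -0.4539  0.2814] M [ 0.0238 -0.0135  0.1378] gap 13.337765106838077 t 15.2
```

View pics/k5.png

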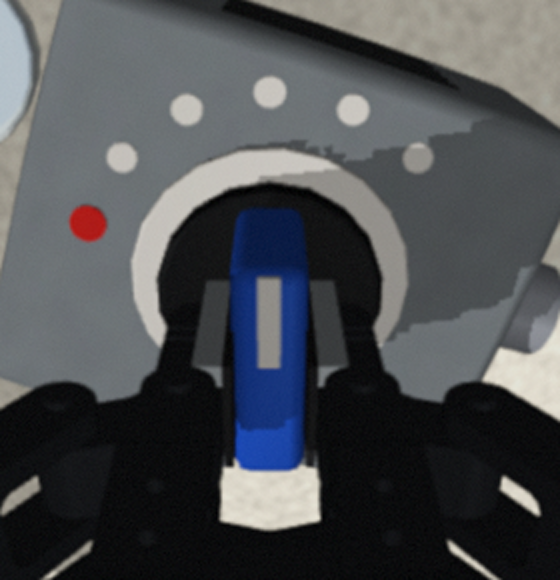

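View pics/scene5.png

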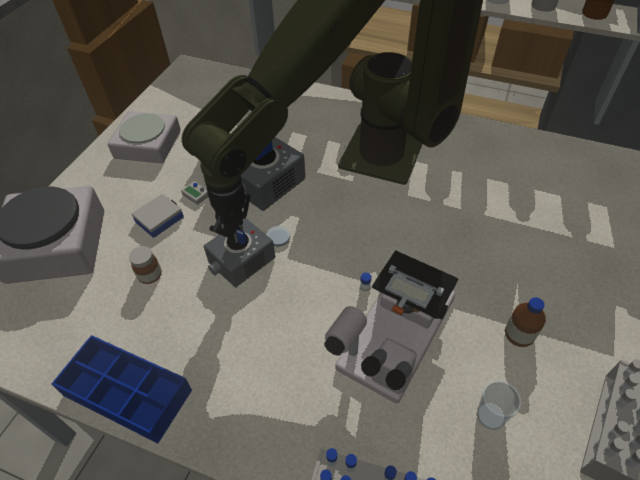

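View pics/side5.png

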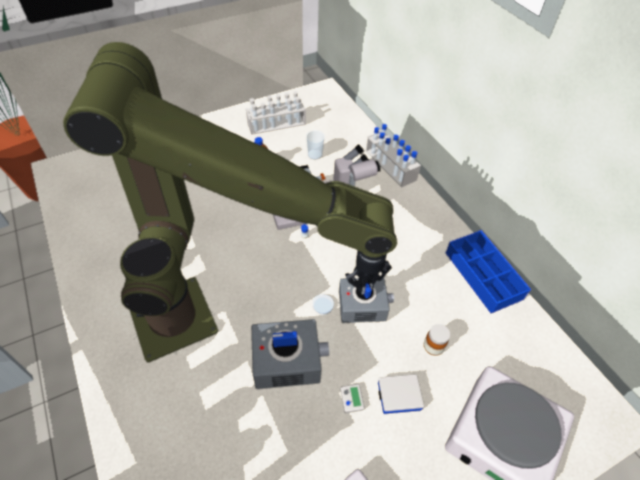

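The third dot (270, 92) lies on the pointer line (270), with 72.4° turned. The carrier is still flat on the far half and the bystanders look unmoved. I hand the job in while gripping.

Run:
```python
from rig import env
env.sign_off(); s=env.read_state(); print(s["t"],s["finger_gap"]*85.4)
```

```text
the job is handed in; nothing more can be done
the job is handed in; nothing more can be done
```

The job is done and handed in at about 15 s on the robot's clock. The slide carrier is flipped over and released, and the filter knob is held at its third click with the gripper still closed on it.

- **Carrier:** I carried it round to its stop, where the vertical force rose to 28 N with no further travel, and let go. From three camera views its grip then stood 130 mm above the bench (131 expected when flat). It still lay on the far half in the last pictures.
- **Knob:** I used the smaller lamp box, which measured about 128 by 106 mm. The tool turned 72.4° clockwise, against 72° for the third click, and never went further. The pointer line sits on the third white dot, and the bar did not slip in the jaws. The grip gap was 13.3 mm at 60 N.
- **Other things on the bench:** in the last scene and side views they look to be where they stood. I judged that by eye and did not measure it.

- **Finger position disagreed:** the cameras showed the fingertips about 30 mm behind the reported tool position. My first close therefore shut just above the carrier's grip without touching it, and I corrected for that from then on.
- **Slip during the flip:** the grip slid about 4 mm within the pads, with no visible effect on the result.

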